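# Load the lamp charging deck and switch it to charge

## Task

Put the hand lamps on charge: first turn the selector knob so that its white pointer line stands at the round dot (standby), and leave it there while you lay every yellow hand lamp flat, switch side up, centred along a rubber pad of its own, all with the black lens head towards the upright rail. When all lamps lie straight on their pads, turn the pointer to the long bar mark (charge). Leave the orange headpiece and the ceramic fuse holder where they are, and put right any lamp that gets knocked out of place.

Things in the scene. Friction and masses are not known exactly. Their poses are not given: they have to be found in the camera images.
- deck: the fixed charging deck: a white slab 150 x 336 mm (x, y), top 10 mm above the shelf, with five dark rubber pads side by side, short grey guide blocks (12 mm high) between them and an upright dark rail along its +x edge. Origin under the slab's centre; pads run along its x, which points to the rail
- rail (a point): middle of the top of the deck's upright rail (20 mm thick, top 50 mm above the shelf), 85 mm in +x of the middle pad's centre (near face 75 mm), axes as the deck's
- selector: the fixed selector box, 104 x 104 x 30 mm, origin under its centre, z up. On its top are two white marks around the knob, 39 mm from its axis: a round dot (standby), 0.5 rad counter-clockwise from the box's +x as seen from above, and a long bar (charge), 0.7 rad clockwise from the box's +x
- dial (a joint): angle of the selector knob (rad), -1.4 to 1.4, growing clockwise seen from above; 0 with the pointer along the box's +x. Pointer at the dot: -0.5; at the long bar: +0.7. It stays where it is left; about 0.05 N m turns it
- dial_grip (a point): on the knob's axis, 56 mm above the shelf, where to grip; its x is along the pointer (the half of the knob's bar with the white line). The bar to pinch is 52 mm long (along x), 14 mm wide, from 38 to 70 mm above the shelf, on a round skirt of 26 mm radius whose top is 38 mm above the shelf
- pad0 (a point): centre of rubber pad 0 of the deck, at the deck's top (10 mm above the shelf); pad 126 mm along x, 46 mm wide, next pad 60 mm away in y; x points to the rail. On each side, 30 mm off its centre line, stand guide blocks 8 mm thick, 12 mm high, at its ends only (x from -70 to -40 and from 35 to 65 mm): 52 mm clear between them, its middle open for fingers
- pad1 (a point): centre of rubber pad 1 of the deck, at the deck's top (10 mm above the shelf); pad 126 mm along x, 46 mm wide, next pad 60 mm away in y; x points to the rail. On each side, 30 mm off its centre line, stand guide blocks 8 mm thick, 12 mm high, at its ends only (x from -70 to -40 and from 35 to 65 mm): 52 mm clear between them, its middle open for fingers
- pad2 (a point): centre of rubber pad 2 of the deck, at the deck's top (10 mm above the shelf); pad 126 mm along x, 46 mm wide, next pad 60 mm away in y; x points to the rail. On each side, 30 mm off its centre line, stand guide blocks 8 mm thick, 12 mm high, at its ends only (x from -70 to -40 and from 35 to 65 mm): 52 mm clear between them, its middle open for fingers
- pad3 (a point): centre of rubber pad 3 of the deck, at the deck's top (10 mm above the shelf); pad 126 mm along x, 46 mm wide, next pad 60 mm away in y; x points to the rail. On each side, 30 mm off its centre line, stand guide blocks 8 mm thick, 12 mm high, at its ends only (x from -70 to -40 and from 35 to 65 mm): 52 mm clear between them, its middle open for fingers
- pad4 (a point): centre of rubber pad 4 of the deck, at the deck's top (10 mm above the shelf); pad 126 mm along x, 46 mm wide, next pad 60 mm away in y; x points to the rail. On each side, 30 mm off its centre line, stand guide blocks 8 mm thick, 12 mm high, at its ends only (x from -70 to -40 and from 35 to 65 mm): 52 mm clear between them, its middle open for fingers
- lamp0_mid (a point): centre (half-way up, 12 mm above the underside, 59 mm from either end) of a yellow hand lamp lamp0, which may be absent: 118 mm long along its x, z up through the face with the small black switch; body 28 mm wide, 24 mm high, 84 mm long (x from -49 to +35 mm); black lens head at +x (x from 35 to 59 mm, 36 mm wide, 26 mm high, same underside); 16 mm wide brass contact stub at -x. About 160 g
- lamp0: the same lamp lamp0, origin at the underside below that centre, same axes
- lamp1_mid (a point): centre (half-way up, 12 mm above the underside, 59 mm from either end) of a yellow hand lamp lamp1, which may be absent: 118 mm long along its x, z up through the face with the small black switch; body 28 mm wide, 24 mm high, 84 mm long (x from -49 to +35 mm); black lens head at +x (x from 35 to 59 mm, 36 mm wide, 26 mm high, same underside); 16 mm wide brass contact stub at -x. About 160 g
- lamp1: the same lamp lamp1, origin at the underside below that centre, same axes
- lamp2_mid (a point): centre (half-way up, 12 mm above the underside, 59 mm from either end) of a yellow hand lamp lamp2, which may be absent: 118 mm long along its x, z up through the face with the small black switch; body 28 mm wide, 24 mm high, 84 mm long (x from -49 to +35 mm); black lens head at +x (x from 35 to 59 mm, 36 mm wide, 26 mm high, same underside); 16 mm wide brass contact stub at -x. About 160 g
- lamp2: the same lamp lamp2, origin at the underside below that centre, same axes
- lamp3_mid (a point): centre (half-way up, 12 mm above the underside, 59 mm from either end) of a yellow hand lamp lamp3, which may be absent: 118 mm long along its x, z up through the face with the small black switch; body 28 mm wide, 24 mm high, 84 mm long (x from -49 to +35 mm); black lens head at +x (x from 35 to 59 mm, 36 mm wide, 26 mm high, same underside); 16 mm wide brass contact stub at -x. About 160 g
- lamp3: the same lamp lamp3, origin at the underside below that centre, same axes
- lamp4_mid (a point): centre (half-way up, 12 mm above the underside, 59 mm from either end) of a yellow hand lamp lamp4, which may be absent: 118 mm long along its x, z up through the face with the small black switch; body 28 mm wide, 24 mm high, 84 mm long (x from -49 to +35 mm); black lens head at +x (x from 35 to 59 mm, 36 mm wide, 26 mm high, same underside); 16 mm wide brass contact stub at -x. About 160 g
- lamp4: the same lamp lamp4, origin at the underside below that centre, same axes
- headpiece: bystander: orange domed headpiece, 132 mm across, 65 mm high, with a small black lamp bracket on its -x side; loose, leave alone
- fuse_holder: bystander: cream ceramic fuse holder 34 x 90 x 36 mm, loose, leave alone

How it is judged (in metres and radians):
On the way, in this order (a step that is already met when the one before it is completed fails the run):
1. the selector pointer stands at the round dot (value of joint dial between -0.62 and -0.38 rad), for 0.2 s.
2. every lamp lies on a pad of its own, head to the rail, with the selector still at the dot (all of step 1 and (horizontal distance between lamp0_mid and pad0 below 0.013 m or horizontal distance between lamp0_mid and pad1 below 0.013 m or horizontal distance between lamp0_mid and pad2 below 0.013 m or horizontal distance between lamp0_mid and pad3 below 0.013 m or horizontal distance between lamp0_mid and pad4 below 0.013 m) and z of each of lamp0_mid, lamp1_mid, lamp2_mid, lamp3_mid, lamp4_mid in the frame of pad2 below 0.017 m and angle between each of lamp0_mid, lamp1_mid, lamp2_mid, lamp3_mid, lamp4_mid's own z axis and vertical below 0.12 rad and angle between the x axis of each of lamp0_mid, lamp1_mid, lamp2_mid, lamp3_mid, lamp4_mid and the x axis of deck, either way round below 0.15 rad and x of rail in the frame of lamp0_mid above 0 m and not (contact force between lamp0 and the fingers above 0.1 N) and (horizontal distance between lamp1_mid and pad0 below 0.013 m or horizontal distance between lamp1_mid and pad1 below 0.013 m or horizontal distance between lamp1_mid and pad2 below 0.013 m or horizontal distance between lamp1_mid and pad3 below 0.013 m or horizontal distance between lamp1_mid and pad4 below 0.013 m) and x of rail in the frame of lamp1_mid above 0 m and not (contact force between lamp1 and the fingers above 0.1 N) and (horizontal distance between lamp2_mid and pad0 below 0.013 m or horizontal distance between lamp2_mid and pad1 below 0.013 m or horizontal distance between lamp2_mid and pad2 below 0.013 m or horizontal distance between lamp2_mid and pad3 below 0.013 m or horizontal distance between lamp2_mid and pad4 below 0.013 m) and x of rail in the frame of lamp2_mid above 0 m and not (contact force between lamp2 and the fingers above 0.1 N) and (horizontal distance between lamp3_mid and pad0 below 0.013 m or horizontal distance between lamp3_mid and pad1 below 0.013 m or horizontal distance between lamp3_mid and pad2 below 0.013 m or horizontal distance between lamp3_mid and pad3 below 0.013 m or horizontal distance between lamp3_mid and pad4 below 0.013 m) and x of rail in the frame of lamp3_mid above 0 m and not (contact force between lamp3 and the fingers above 0.1 N) and (horizontal distance between lamp4_mid and pad0 below 0.013 m or horizontal distance between lamp4_mid and pad1 below 0.013 m or horizontal distance between lamp4_mid and pad2 below 0.013 m or horizontal distance between lamp4_mid and pad3 below 0.013 m or horizontal distance between lamp4_mid and pad4 below 0.013 m) and x of rail in the frame of lamp4_mid above 0 m and not (contact force between lamp4 and the fingers above 0.1 N)), for 0.3 s.
3. the selector pointer stands at the long bar (value of joint dial between 0.58 and 0.82 rad), for 0.2 s.
At the end, for the whole second after the job is handed in: Every lamp present lies still on the deck, switch side up, its centre within 13 mm of the centre of a pad of its own, straight along the pad within 0.15 rad, lens head towards the rail, released; the selector pointer is within 0.12 rad of the long bar mark (all of step 3 and (horizontal distance between lamp0_mid and pad0 below 0.013 m or horizontal distance between lamp0_mid and pad1 below 0.013 m or horizontal distance between lamp0_mid and pad2 below 0.013 m or horizontal distance between lamp0_mid and pad3 below 0.013 m or horizontal distance between lamp0_mid and pad4 below 0.013 m) and z of each of lamp0_mid, lamp1_mid, lamp2_mid, lamp3_mid, lamp4_mid in the frame of pad2 below 0.017 m and angle between each of lamp0_mid, lamp1_mid, lamp2_mid, lamp3_mid, lamp4_mid's own z axis and vertical below 0.12 rad and angle between the x axis of each of lamp0_mid, lamp1_mid, lamp2_mid, lamp3_mid, lamp4_mid and the x axis of deck, either way round below 0.15 rad and x of rail in the frame of lamp0_mid above 0 m and not (contact force between lamp0 and the fingers above 0.1 N) and (horizontal distance between lamp1_mid and pad0 below 0.013 m or horizontal distance between lamp1_mid and pad1 below 0.013 m or horizontal distance between lamp1_mid and pad2 below 0.013 m or horizontal distance between lamp1_mid and pad3 below 0.013 m or horizontal distance between lamp1_mid and pad4 below 0.013 m) and x of rail in the frame of lamp1_mid above 0 m and not (contact force between lamp1 and the fingers above 0.1 N) and (horizontal distance between lamp2_mid and pad0 below 0.013 m or horizontal distance between lamp2_mid and pad1 below 0.013 m or horizontal distance between lamp2_mid and pad2 below 0.013 m or horizontal distance between lamp2_mid and pad3 below 0.013 m or horizontal distance between lamp2_mid and pad4 below 0.013 m) and x of rail in the frame of lamp2_mid above 0 m and not (contact force between lamp2 and the fingers above 0.1 N) and (horizontal distance between lamp3_mid and pad0 below 0.013 m or horizontal distance between lamp3_mid and pad1 below 0.013 m or horizontal distance between lamp3_mid and pad2 below 0.013 m or horizontal distance between lamp3_mid and pad3 below 0.013 m or horizontal distance between lamp3_mid and pad4 below 0.013 m) and x of rail in the frame of lamp3_mid above 0 m and not (contact force between lamp3 and the fingers above 0.1 N) and (horizontal distance between lamp4_mid and pad0 below 0.013 m or horizontal distance between lamp4_mid and pad1 below 0.013 m or horizontal distance between lamp4_mid and pad2 below 0.013 m or horizontal distance between lamp4_mid and pad3 below 0.013 m or horizontal distance between lamp4_mid and pad4 below 0.013 m) and x of rail in the frame of lamp4_mid above 0 m and not (contact force between lamp4 and the fingers above 0.1 N) and linear speed of each of lamp0, lamp1, lamp2, lamp3, lamp4 below 0.02 m/s); the robot touches nothing.
It fails at once if the headpiece is pushed more than 30 mm (distance of headpiece from where it was at the start of the episode above 0.03 m).
It fails at once if the fuse holder is pushed more than 30 mm (distance of fuse_holder from where it was at the start of the episode above 0.03 m).
Of lamp0, lamp1, lamp2, lamp3, lamp4 only 4 to 5 are there at a start; the rules pass over those that are not, and their reading is None.
At some moment in a run one of lamp0, lamp1, lamp2, lamp3, lamp4 may be knocked a few centimetres aside while the robot is not near it.
It also fails if it takes over 208 s, if anything falls off the work surface, if the arm or the gripper's body presses on something with over 40 N, if the wrist force passes 120 N, or if a joint passes its speed limit or range.

## Robot

A 6-joint arm with a two-finger parallel gripper is mounted at the origin on the work surface. World frame = base frame: x ahead of the robot, y to its left, z up, the work surface at z = 0. Lengths are in m, angles in degrees, forces in N, time in s.
With the tool pointing down it reaches from about 0.4 to 0.825 m from the base axis. Payload 7 kg.
Tool frame: the origin (TCP) lies at the very end of the fingers, on their centre line; the grasp point (between the pads) lies behind it (r.grasp_offset is the z of the grasp point in the tool frame, in m); z points along the fingers, y is the direction in which the jaws open and shut (so a half turn about z gives the same grasp; the last joint's range is limited). The gripper opens to 88 mm and grips with 3 to 60 N. Pads are 19 mm wide; open, the fingers measure 130 mm over their backs; the gripper's body (78 mm by 193 mm) begins 47 mm behind the grasp point.
Start: joints at [16.507, 20.546, 0.682, 0, -70.136, -16.507], TCP at [0.675, -0, 0.227] pointing down, gripper open.
Joint ranges: [-176.03, 176.03], [-82.01, 121.73], [-58.28, 71.71], [-173.87, 95.51], [-174.79, -0.11], [-173.66, 173.66]. Speed limits (degrees/s): [136.94, 136.94, 172.46, 180, 180, 180].

## Interface

Orientations are given as [roll, pitch, yaw] about the fixed x, y, z axes, in that order (R = Rz(yaw) Ry(pitch) Rx(roll)).
In Python, from plant import r gives the robot as it stands. The module is installed in compiled form; this text tells all that it offers.
- The arm moves only by the tool servo_tool, never from a script. Its argument "targets" is a list of rows, each an object of numbers: "dx", "dy", "dz": the shift along the world's x, y, z in cm; "spin": the turn about the world's z in rad; "grip": the opening in per cent of the stroke, from 0 (shut) to 100 (fully open). A call has exactly 10 rows; each row is the pose to reach, as a shift and turn from the pose commanded when the call began; what a row does not reach only later rows make up. A row lasts 1/12 s, in which the tool goes at most 41.7 mm and 7.16 degrees, less where a joint would pass 70% of its speed; a pose out of reach is approached as far as the arm can. A call with a gripper value outside its range is refused whole. The fingers move at their own pace and stop on an object; "squeeze" is the grip in N (left out, the last holds). Time passes only in rows, so rows that repeat a pose let the fingers close, or fill a call up. It gives the time, the measured TCP pose, the force and the opening at its end, in the units of the state.
- r.get_state(): the state, without advancing time (a new reading comes with each control period).
- r.capture(name): name is "scene" or "side" or "wrist"; returns the picture (384x512x3 uint8, blue, green, red); there is no depth.
- r.get_calibration(name): a dict with "K" (3x3 intrinsics, pixels), "k1" (the pictures are not rectified: a ray, as slopes to the right and down, at radius r is drawn at 1 + k1 r^2 times it, then the intrinsics apply), "extrinsics" (4x4, takes a point from camera to world coordinates). Camera axes: x right, y down, z forward; pixel columns grow to the right and rows downward; lengths in m; the calibration is good to about 2 mm. A picture is of the moment at which its call begins: read the wrist's pose just before it. get_calibration takes no time and is no camera call; for the wrist camera it gives the pose at the moment of the call.
- r.close_job(): hands the job in, once; it reports no verdict.
Trained networks look in the newest picture that a camera, given by its name, has taken for a name from the list of things; names that differ only in an ending like _2 or _b are one class to them, and where a whole thing is asked for, a point or a joint stands for the part that bears it (a point fixed in the world has none). Each returns a list of dicts, best first, with "p" (0 to 1); they miss things now and then, are a little off and sometimes report something else, mostly with a low value. They report only what shows in the picture. A call takes as long as a camera call.
- r.cut_out(name, camera): "mask" (384x512 bool, what is visible of it) and "extent" ([left, top, right, bottom] in pixels, round what is visible of it).
The state is a dict: "time_s": time; "joints": joint angles; "qd": joint speeds; "joint_torque": joint torques, N m; "tcp_pos": TCP position; "eef_rot": TCP orientation; "contact_force": force on the tool from outside, world axes, zero at the start; "moment": the same for the moment, N m; "gripper_width": finger opening in m.
Only numpy, scipy, OpenCV 4.12 (cv2) and the standard library are available. Lean on these libraries where they do the work, as an engineer would, in place of code of your own. Each camera call takes 0.05 s, during which the arm holds its last target. There are 200 camera calls.

## Working session

There is one attempt and no reset: what is moved stays moved. The work goes in short steps, Python scripts to look and compute and a tool call to move; the robot and the scene stay as the last step left them, time stands still between calls to the robot, and variables do not carry over. Pictures are saved under pics/ and viewed, about 12 in all and at most 16, crops included, and the job is handed in when it is done.

Besides the shell and the picture viewer there is one more tool, called as a command line: name --argument value ..., lists and objects as JSON in quotes. servo_tool: Moves the arm, as the interface text tells. Its arguments: {"type":"object","properties":{"targets":{"type":"array"},"squeeze":{"type":"number"}},"required":["targets"]}

```bash
mkdir -p pics; cat > h.py <<'E'
import numpy as np, cv2
from plant import r
def cap(n,save=None):
    c=r.get_calibration(n); im=r.capture(n)
    if save: cv2.imwrite('pics/'+save,im)
    return im,c
def world(px,c,z):
    """pixels Nx2 -> world xy at height z"""
    K=np.array(c['K'],float);k1=c['k1'];T=np.array(c['extrinsics'])
    px=np.atleast_2d(np.array(px,float))
    d=np.c_[(px[:,0]-K[0,2])/K[0,0],(px[:,1]-K[1,2])/K[1,1]]
    u=d.copy()
    for _ in range(20): u=d/(1+k1*(u**2).sum(1,keepdims=True))
    D=np.c_[u,np.ones(len(u))]@T[:3,:3].T
    t=(z-T[2,3])/D[:,2]
    return (T[:3,3]+D*t[:,None])[:,:2]
def proj(P,c):
    K=np.array(c['K'],float);k1=c['k1'];T=np.array(c['extrinsics'])
    q=(np.atleast_2d(P)-T[:3,3])@T[:3,:3]; u=q[:,:2]/q[:,2:]
    u=u*(1+k1*(u**2).sum(1,keepdims=True))
    return u*[K[0,0],K[1,1]]+[K[0,2],K[1,2]]
E
python3 - <<'E'
from h import *
a,c=cap('scene','scene0.png');b,d=cap('side','side0.png');w,e=cap('wrist','wrist0.png')
for x in (c,d,e): print(np.round(x['K'],1).tolist(),x['k1'],np.round(x['extrinsics'],3).tolist())
print(r.get_state(), r.grasp_offset)
cv2.imwrite('pics/w0.png',np.hstack([cv2.resize(w,(400,300)),cv2.resize(b,(400,300))]))
cv2.imwrite('pics/s0.png',cv2.resize(a,(800,600),interpolation=cv2.INTER_CUBIC))
E
```

```text
[[371.3, 0.0, 257.1], [0.0, 371.3, 193.2], [0.0, 0.0, 1.0]] -0.010734688613401357 [[-0.147, 0.698, -0.701, 1.356], [0.989, 0.11, -0.098, 0.111], [0.009, -0.708, -0.706, 0.81], [0.0, 0.0, 0.0, 1.0]]
[[430.7, 0.0, 250.5], [0.0, 430.7, 192.5], [0.0, 0.0, 1.0]] 0.02071922614949998 [[0.987, -0.085, 0.137, 0.469], [-0.161, -0.528, 0.834, -0.932], [0.002, -0.845, -0.535, 0.693], [0.0, 0.0, 0.0, 1.0]]
[[288.5, 0.0, 260.3], [0.0, 288.5, 192.3], [0.0, 0.0, 1.0]] -0.025710615396652314 [[-1.0, 0.001, -0.0, 0.675], [0.001, 0.954, 0.301, -0.081], [0.0, 0.301, -0.954, 0.384], [0.0, 0.0, 0.0, 1.0]]
{'time_s': 0.15, 'joints': array([ 1.65088089e+01,  2.05817025e+01,  6.44885916e-01, -1.34767788e-02,
       -7.01357640e+01, -1.65060499e+01]), 'qd': array([-0.04699418, -0.13233001,  0.08345631, -0.0263531 ,  0.10212762,
       -0.07140344]), 'joint_torque': array([ 1.39394037e-04, -5.83274567e+01,  2.93289685e+01,  7.00122759e+00,
        8.75052094e-03, -9.76538854e-05]), 'tcp_pos': array([ 6.74624501e-01, -1.37769811e-05,  2.25837852e-01]), 'eef_rot': array([ 1.79926810e+02, -8.47450126e-03, -9.00018230e+01]), 'contact_force': array([-0.85138006,  1.03903431, -0.6818566 ]), 'moment': array([0.04995865, 0.0282649 , 0.01441487]), 'gripper_width': 0.08747631467011473} -0.0188
```

View pics/s0.png

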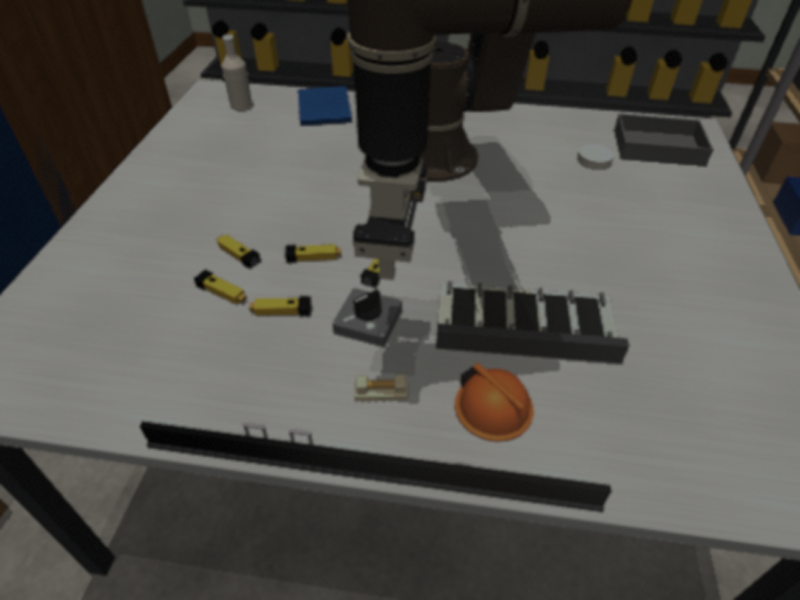

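View pics/w0.png

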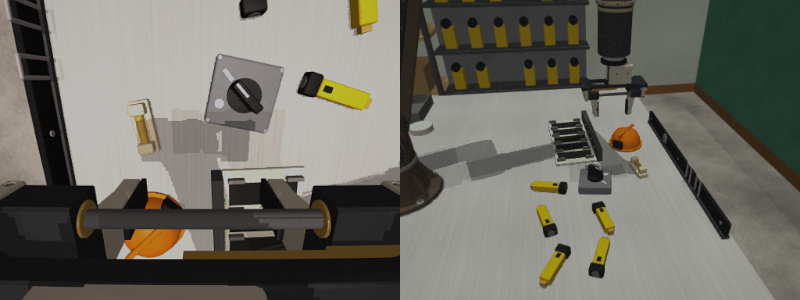

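```bash
cat >> h.py <<'E'
def lamps(cam,im,c,names=('lamp0',),z=0.012,pmin=0.3):
    out=[]
    for n in names:
        for o in r.cut_out(n,cam):
            if o['p']<pmin: continue
            m=o['mask']; v,u=np.nonzero(m)
            if len(u)<30: continue
            W=world(np.c_[u,v],c,z)
            hull=W-W.mean(0); ax=np.linalg.svd(hull,full_matrices=False)[2][0]
            hsv=cv2.cvtColor(im,cv2.COLOR_BGR2HSV)[v,u]
            yel=(hsv[:,1]>120)&(hsv[:,2]>60)
            if (~yel).sum()and yel.sum():
                if ((W[~yel].mean(0)-W[yel].mean(0))@ax)<0: ax=-ax
            s=(hull@ax); t=hull@[-ax[1],ax[0]]
            mid=W.mean(0)+ax*(s.max()+s.min())/2+np.array([-ax[1],ax[0]])*(t.max()+t.min())/2
            out.append((n,round(o['p'],2),np.round(mid,4).tolist(),round(float(np.arctan2(ax[1],ax[0])),3),np.round([np.ptp(s),np.ptp(t)],3).tolist(),o['extent']))
    return out
E
python3 - <<'E'
from h import *
for cam in ('scene','side','wrist'):
    im,c=cap(cam)
    print(cam)
    for o in lamps(cam,im,c): print(o)
    for n,z in (('deck',.01),('selector',.03),('dial',.07),('headpiece',.03),('fuse_holder',.02)):
        for o in r.cut_out(n,cam)[:2]:
            v,u=np.nonzero(o['mask']); W=world(np.c_[u,v],c,z)
            rc=cv2.minAreaRect((W*1000).astype(np.float32))
            print(n,round(o['p'],2),o['extent'],np.round(W.mean(0),3),np.round(rc[0]),np.round(rc[1]),round(rc[2],1))
E
```

```text
scene
('lamp0', 0.93, [0.4495, -0.21], -1.334, [0.117, 0.062], [182.4, 157.9, 214.3, 167.6])
('lamp0', 0.93, [0.6091, -0.2287], 1.714, [0.12, 0.056], [160.5, 189.9, 203.1, 203.0])
('lamp0', 0.71, [0.4901, -0.0739], 0.002, [0.077, 0.037], [232.0, 168.4, 244.0, 183.6])
('lamp0', 0.52, [0.4617, -0.368], 0.988, [0.129, 0.044], [142.9, 153.9, 168.7, 174.2])
deck 0.98 [280.4, 179.7, 399.2, 234.0] [0.579 0.243] [570. 248.] [184. 349.] 2.6
deck 0.45 [161.8, 188.8, 200.7, 205.8] [ 0.609 -0.224] [ 612. -228.] [ 65. 121.] 14.7
selector 0.72 [213.4, 186.2, 257.8, 221.5] [ 0.629 -0.053] [626. -52.] [110. 125.] 79.6
dial 0.49 [227.8, 187.2, 245.7, 206.9] [ 0.642 -0.049] [642. -51.] [70. 51.] 16.6
headpiece 0.94 [289.7, 230.4, 343.9, 281.6] [0.789 0.184] [787. 186.] [126. 148.] 83.3
fuse_holder 0.95 [227.5, 243.0, 262.0, 256.0] [ 0.781 -0.003] [778.  -4.] [52. 87.] 8.9
side
('lamp0', 0.96, [0.4603, -0.372], 1.059, [0.132, 0.043], [178.5, 309.1, 218.7, 367.3])
('lamp0', 0.88, [0.4446, -0.2114], -1.355, [0.135, 0.039], [175.5, 265.7, 201.8, 301.8])
('lamp0', 0.84, [0.5747, -0.3621], -1.952, [0.129, 0
[... 966 characters left out ...]
[447.1, 0.0, 482.2, 44.8])
('lamp0', 0.6, [0.6026, -0.1816], -3.035, [0.04, 0.024], [307.1, 1.6, 344.6, 22.1])
deck 0.78 [273.5, 213.9, 390.1, 320.6] [0.591 0.146] [574. 161.] [169. 184.] 2.6
deck 0.66 [447.8, 0.0, 482.2, 42.8] [ 0.437 -0.175] [ 437. -175.] [42. 48.] 11.7
selector 0.83 [262.8, 69.8, 362.4, 170.2] [ 0.615 -0.061] [615. -58.] [106. 105.] 79.7
dial 0.67 [288.5, 100.2, 338.9, 143.0] [ 0.619 -0.059] [618. -60.] [50. 47.] 0.1
headpiece 0.83 [156.9, 243.8, 236.6, 332.4] [0.768 0.19 ] [765. 193.] [168.  92.] 62.9
headpiece 0.62 [303.7, 1.0, 347.4, 22.0] [ 0.607 -0.177] [ 606. -175.] [41. 22.] 0.4
fuse_holder 0.7 [164.3, 126.0, 209.0, 198.0] [ 0.773 -0.008] [773.  -6.] [39. 91.] 10.0
```

```bash
python3 - <<'E'
from h import *
w=cv2.imread('pics/wrist0.png')
cv2.imwrite('pics/crop1.png',cv2.resize(w[60:180,250:380],None,fx=5,fy=5,interpolation=cv2.INTER_CUBIC))
E
```

```text
(no output)
```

View pics/crop1.png

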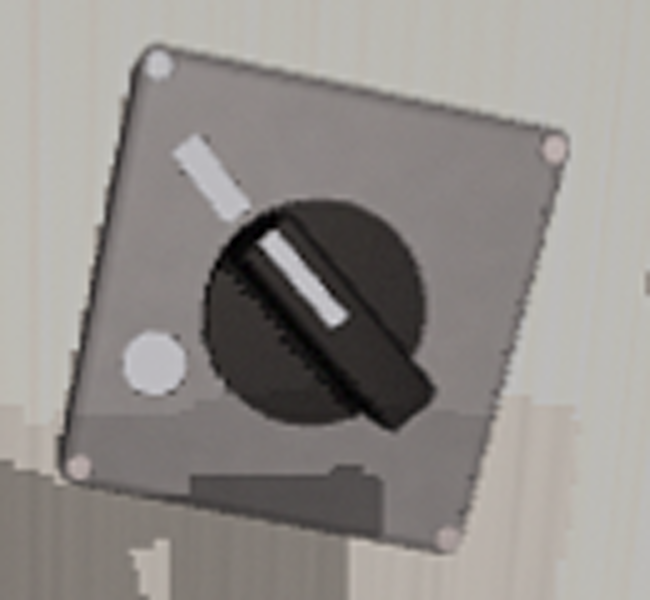

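```bash
python3 - <<'E'
from h import *
c=r.get_calibration('wrist')
f=lambda p:np.array(p)/5.+[250,60]
C=world(f([[140,40],[570,135],[455,555],[62,475]]),c,.03); print(C.round(4),C.mean(0))
for i in range(4): d=C[(i+1)%4]-C[i]; print(np.linalg.norm(d),np.arctan2(d[1],d[0])%(np.pi/2)-np.pi/2)
L=world(f([[340,322],[267,237],[415,408],[255,232]]),c,.07);d=L[1]-L[0];print(L,np.arctan2(d[1],d[0]))
M=world(f([[155,362],[187,145],[237,215]]),c,.03);print(M)
for m in M: d=m-C.mean(0);print(np.arctan2(d[1],d[0]),np.linalg.norm(d))
E
```

```text
[[ 0.6559 -0.1181]
 [ 0.5556 -0.0979]
 [ 0.5743  0.0022]
 [ 0.6735 -0.0181]] [ 0.61480743 -0.05794225]
0.10231680848846268 -0.1985459713329245
0.10185032026344931 -0.18540385638009838
0.10120290129351306 -0.20180684953376904
0.10154114726559732 -0.1743865635916475
[[ 0.61450769 -0.05812341]
 [ 0.6308256  -0.07554673]
 [ 0.59715294 -0.03990151]
 [ 0.63338334 -0.07655193]] -0.818147534416413
[[ 0.65101233 -0.04564019]
 [ 0.64457182 -0.09537544]
 [ 0.63239668 -0.07978142]]
0.3275501861883472 0.03823788334165138
-0.8990297028225713 0.04782428814677833
-0.8927717860648707 0.028041601126247585
```

servo_tool --targets '[{"dx":-6,"dy":-5.8,"dz":-8,"spin":0.75,"grip":55},{"dx":-6,"dy":-5.8,"dz":-8,"spin":0.75,"grip":55},{"dx":-6,"dy":-5.8,"dz":-8,"spin":0.75,"grip":55},{"dx":-6,"dy":-5.8,"dz":-8,"spin":0.75,"grip":55},{"dx":-6,"dy":-5.8,"dz":-8,"spin":0.75,"grip":55},{"dx":-6,"dy":-5.8,"dz":-8,"spin":0.75,"grip":55},{"dx":-6,"dy":-5.8,"dz":-12,"spin":0.75,"grip":55},{"dx":-6,"dy":-5.8,"dz":-15,"spin":0.75,"grip":55},{"dx":-6,"dy":-5.8,"dz":-17.5,"spin":0.75,"grip":55},{"dx":-6,"dy":-5.8,"dz":-18.4,"spin":0.75,"grip":55}]' --squeeze 20

```text
time_s: 2.03
tcp_pos: [0.6126, -0.0583, 0.0388]
eef_rot: [179.8, 0.2, -47.1]
contact_force: [-0.9, 0.0, 0.2]
gripper_width: 0.0485
```

servo_tool --targets '[{"dx":0,"grip":0},{"dx":0,"grip":0},{"dx":0,"grip":0},{"dx":0,"grip":0},{"dx":0,"grip":0},{"dx":0,"grip":0},{"spin":0.1,"grip":0},{"spin":0.2,"grip":0},{"spin":0.3,"grip":0},{"spin":0.4,"grip":0}]' --squeeze 20

```text
validation failed for argument at $.ta...
```

servo_tool --targets '[{"spin":0.1,"grip":0},{"spin":0.2,"grip":0},{"spin":0.3,"grip":0},{"spin":0.4,"grip":0},{"spin":0.5,"grip":0},{"spin":0.6,"grip":0},{"spin":0.7,"grip":0},{"spin":0.73,"grip":0},{"spin":0.73,"grip":0},{"spin":0.73,"grip":0}]' --squeeze 20

```text
validation failed for argument at $.ta...
```

servo_tool --targets '[{"dx":0,"dy":0,"dz":0,"spin":0,"grip":0},{"dx":0,"dy":0,"dz":0,"spin":0,"grip":0},{"dx":0,"dy":0,"dz":0,"spin":0,"grip":0},{"dx":0,"dy":0,"dz":0,"spin":0,"grip":0},{"dx":0,"dy":0,"dz":0,"spin":0,"grip":0},{"dx":0,"dy":0,"dz":0,"spin":0,"grip":0},{"dx":0,"dy":0,"dz":0,"spin":0.1,"grip":0},{"dx":0,"dy":0,"dz":0,"spin":0.2,"grip":0},{"dx":0,"dy":0,"dz":0,"spin":0.3,"grip":0},{"dx":0,"dy":0,"dz":0,"spin":0.4,"grip":0}]' --squeeze 20

```text
time_s: 2.87
tcp_pos: [0.6143, -0.059, 0.0438]
eef_rot: [179.9, 0.0, -23.8]
contact_force: [-3.5, -2.9, 7.0]
gripper_width: 0.0142
```

servo_tool --targets '[{"dx":0,"dy":0,"dz":0,"spin":0.1,"grip":0},{"dx":0,"dy":0,"dz":0,"spin":0.2,"grip":0},{"dx":0,"dy":0,"dz":0,"spin":0.3,"grip":0},{"dx":0,"dy":0,"dz":0,"spin":0.4,"grip":0},{"dx":0,"dy":0,"dz":0,"spin":0.5,"grip":0},{"dx":0,"dy":0,"dz":0,"spin":0.6,"grip":0},{"dx":0,"dy":0,"dz":0,"spin":0.7,"grip":0},{"dx":0,"dy":0,"dz":0,"spin":0.73,"grip":0},{"dx":0,"dy":0,"dz":0,"spin":0.73,"grip":0},{"dx":0,"dy":0,"dz":0,"spin":0.73,"grip":0}]' --squeeze 20

```text
time_s: 3.7
tcp_pos: [0.6144, -0.058, 0.0438]
eef_rot: [-180.0, 0.0, 17.7]
contact_force: [-4.3, 1.6, 7.7]
gripper_width: 0.0138
```

servo_tool --targets '[{"dx":0,"dy":0,"dz":0,"spin":0,"grip":50},{"dx":0,"dy":0,"dz":0,"spin":0,"grip":50},{"dx":0,"dy":0,"dz":0,"spin":0,"grip":50},{"dx":0,"dy":0,"dz":0,"spin":0,"grip":50},{"dx":0,"dy":0,"dz":4,"spin":0,"grip":60},{"dx":0,"dy":0,"dz":8,"spin":0,"grip":60},{"dx":-8,"dy":-14,"dz":26,"spin":-1.88,"grip":60},{"dx":-8,"dy":-14,"dz":26,"spin":-1.88,"grip":60},{"dx":-8,"dy":-14,"dz":26,"spin":-1.88,"grip":60},{"dx":-8,"dy":-14,"dz":26,"spin":-1.88,"grip":60}]'

```text
time_s: 4.53
tcp_pos: [0.5589, -0.1553, 0.2483]
eef_rot: [-180.0, -0.0, -11.3]
contact_force: [0.8, -0.4, 0.6]
gripper_width: 0.0526
```

servo_tool --targets '[{"dx":0,"dy":0,"dz":0,"spin":-1.38,"grip":60},{"dx":0,"dy":0,"dz":0,"spin":-1.38,"grip":60},{"dx":0,"dy":0,"dz":0,"spin":-1.38,"grip":60},{"dx":0,"dy":0,"dz":0,"spin":-1.38,"grip":60},{"dx":0,"dy":0,"dz":0,"spin":-1.38,"grip":60},{"dx":0,"dy":0,"dz":0,"spin":-1.38,"grip":60},{"dx":0,"dy":0,"dz":0,"spin":-1.38,"grip":60},{"dx":0,"dy":0,"dz":0,"spin":-1.38,"grip":60},{"dx":0,"dy":0,"dz":0,"spin":-1.38,"grip":60},{"dx":0,"dy":0,"dz":0,"spin":-1.38,"grip":60}]'

```text
time_s: 5.37
tcp_pos: [0.5598, -0.1546, 0.2466]
eef_rot: [180.0, 0.0, -82.9]
contact_force: [0.3, 0.5, 0.4]
gripper_width: 0.0522
```

servo_tool --targets '[{"dx":-3,"dy":-5,"dz":6,"spin":-0.12,"grip":60},{"dx":-3,"dy":-5,"dz":6,"spin":-0.12,"grip":60},{"dx":-3,"dy":-5,"dz":6,"spin":-0.12,"grip":60},{"dx":-3,"dy":-5,"dz":6,"spin":-0.12,"grip":60},{"dx":-3,"dy":-5,"dz":6,"spin":-0.12,"grip":60},{"dx":-3,"dy":-5,"dz":6,"spin":-0.12,"grip":60},{"dx":-3,"dy":-5,"dz":6,"spin":-0.12,"grip":60},{"dx":-3,"dy":-5,"dz":6,"spin":-0.12,"grip":60},{"dx":-3,"dy":-5,"dz":6,"spin":-0.12,"grip":60},{"dx":-3,"dy":-5,"dz":6,"spin":-0.12,"grip":60}]'

```text
time_s: 6.2
tcp_pos: [0.5299, -0.2043, 0.3063]
eef_rot: [180.0, 0.0, -89.4]
contact_force: [1.1, 0.2, 0.2]
gripper_width: 0.0524
```

```bash
python3 - <<'E'
from h import *
im,c=cap('wrist','wrist1.png')
for o in lamps('wrist',im,c): print(o)
im,c=cap('side')
for o in lamps('side',im,c): print(o)
print(r.get_state()['tcp_pos'])
E
```

```text
('lamp0', 0.9, [0.4606, -0.3725], 1.024, [0.122, 0.038], [280.9, 0.6, 340.5, 82.5])
('lamp0', 0.83, [0.6123, -0.2293], 1.736, [0.121, 0.04], [194.7, 102.0, 228.6, 179.2])
('lamp0', 0.73, [0.4853, -0.0655], -0.361, [0.073, 0.043], [265.4, 221.3, 304.1, 250.3])
('lamp0', 0.64, [0.5802, -0.3624], -1.971, [0.121, 0.039], [202.6, 0.3, 256.0, 90.1])
('lamp0', 0.94, [0.6067, -0.2276], 1.71, [0.129, 0.036], [247.0, 260.4, 275.1, 301.1])
('lamp0', 0.93, [0.5751, -0.362], -1.962, [0.128, 0.039], [244.4, 303.2, 269.8, 359.7])
('lamp0', 0.83, [0.46, -0.372], 1.045, [0.131, 0.043], [180.6, 311.2, 216.5, 368.1])
('lamp0', 0.67, [0.4596, -0.0609], -0.316, [0.122, 0.06], [167.1, 230.2, 215.1, 247.9])
('lamp0', 0.6, [0.4443, -0.2103], -1.357, [0.133, 0.039], [172.6, 263.6, 199.5, 302.9])
[ 0.52981585 -0.20450603  0.30663491]
```

View pics/wrist1.png

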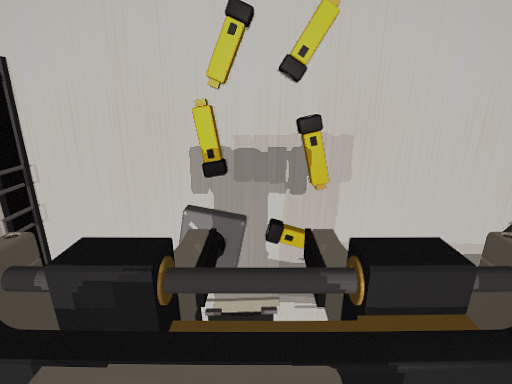

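servo_tool --targets '[{"dx":0,"dy":38,"dz":1,"spin":0,"grip":60},{"dx":0,"dy":38,"dz":1,"spin":0,"grip":60},{"dx":0,"dy":38,"dz":1,"spin":0,"grip":60},{"dx":0,"dy":38,"dz":1,"spin":0,"grip":60},{"dx":0,"dy":38,"dz":1,"spin":0,"grip":60},{"dx":0,"dy":38,"dz":1,"spin":0,"grip":60},{"dx":0,"dy":38,"dz":1,"spin":0,"grip":60},{"dx":0,"dy":38,"dz":1,"spin":0,"grip":60},{"dx":0,"dy":38,"dz":1,"spin":0,"grip":60},{"dx":0,"dy":38,"dz":1,"spin":0,"grip":60}]'

```text
time_s: 7.23
tcp_pos: [0.5297, 0.1807, 0.3164]
eef_rot: [-180.0, 0.0, -89.2]
contact_force: [-0.2, -1.0, -0.1]
gripper_width: 0.0529
```

servo_tool --targets '[{"dx":3,"dy":12,"dz":1,"spin":0,"grip":60},{"dx":3,"dy":12,"dz":1,"spin":0,"grip":60},{"dx":3,"dy":12,"dz":1,"spin":0,"grip":60},{"dx":3,"dy":12,"dz":1,"spin":0,"grip":60},{"dx":3,"dy":12,"dz":1,"spin":0,"grip":60},{"dx":3,"dy":12,"dz":1,"spin":0,"grip":60},{"dx":3,"dy":12,"dz":1,"spin":0,"grip":60},{"dx":3,"dy":12,"dz":1,"spin":0,"grip":60},{"dx":3,"dy":12,"dz":1,"spin":0,"grip":60},{"dx":3,"dy":12,"dz":1,"spin":0,"grip":60}]'

```text
time_s: 8.07
tcp_pos: [0.5598, 0.2946, 0.3273]
eef_rot: [-180.0, 0.0, -89.5]
contact_force: [-0.5, 0.4, 0.4]
gripper_width: 0.0524
```

```bash
python3 - <<'E'
from h import *
im,c=cap('wrist','wrist2.png')
im2,c2=cap('scene','scene2.png')
print(r.get_state()['tcp_pos'])
# overlay guess: fit later
cv2.imwrite('pics/v2.png',cv2.resize(im[:300],(800,469),interpolation=cv2.INTER_CUBIC))
import pickle;pickle.dump((c,c2),open('c2.pkl','wb'))
E
```

```text
[0.55983326 0.29489715 0.32708575]
```

View pics/v2.png

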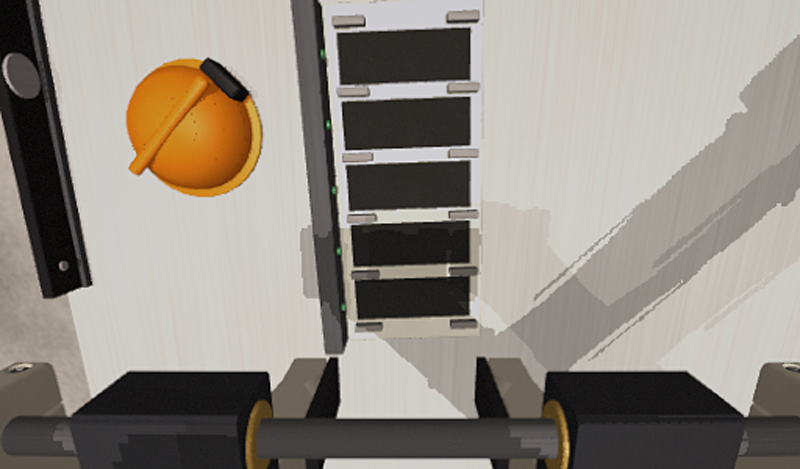

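```bash
python3 - <<'E'
from h import *
import pickle;c,c2=pickle.load(open('c2.pkl','rb'))
P=np.array([[(337,33),(470,28),(470,79),(340,86)],[(343,103),(470,97),(471,144),(345,151)],[(347,167),(470,161),(470,206),(349,211)],[(351,227),(469,222),(469,263),(353,267)],[(354,281),(469,276),(469,314),(356,318)]])/1.5625
cs=[]
for p in P:
    W=world(p,c,.0105); m=W.mean(0); cs.append(m); a=(W[0]+W[3]-W[1]-W[2])/2
    print(m.round(4),np.linalg.norm(a).round(4),np.arctan2(a[1],a[0]).round(3))
cs=np.array(cs); d=np.polyfit(range(5),cs,1); print(d, np.arctan2(d[0][1],d[0][0])-np.pi/2, np.linalg.norm(d[0]))
E
```

```text
[0.5652 0.1205] 0.125 0.05
[0.5618 0.1806] 0.1249 0.057
[0.5595 0.2407] 0.1251 0.052
[0.5573 0.3012] 0.1245 0.048
[0.555  0.3596] 0.1257 0.05
[[-0.0024979   0.05988015]
 [ 0.56475812  0.12078465]] 0.04169084892676822 0.05993222284985065
```

servo_tool --targets '[{"dx":-9.9,"dy":-35.7,"dz":-17,"spin":1.28,"grip":60},{"dx":-9.9,"dy":-35.7,"dz":-17,"spin":1.28,"grip":60},{"dx":-9.9,"dy":-35.7,"dz":-17,"spin":1.28,"grip":60},{"dx":-9.9,"dy":-35.7,"dz":-17,"spin":1.28,"grip":60},{"dx":-9.9,"dy":-35.7,"dz":-17,"spin":1.28,"grip":60},{"dx":-9.9,"dy":-35.7,"dz":-17,"spin":1.28,"grip":60},{"dx":-9.9,"dy":-35.7,"dz":-17,"spin":1.28,"grip":60},{"dx":-9.9,"dy":-35.7,"dz":-17,"spin":1.28,"grip":60},{"dx":-9.9,"dy":-35.7,"dz":-17,"spin":1.28,"grip":60},{"dx":-9.9,"dy":-35.7,"dz":-17,"spin":1.28,"grip":60}]'

```text
time_s: 9.0
tcp_pos: [0.4599, -0.0626, 0.1566]
eef_rot: [-180.0, -0.0, -18.3]
contact_force: [1.0, 0.0, -0.5]
gripper_width: 0.0526
```

```bash
python3 - <<'E'
from h import *
s=r.get_state(); print(s['joints'].round(1),s['tcp_pos'],s['eef_rot'])
im,c=cap('wrist','w3.png')
for o in lamps('wrist',im,c): print(o)
E
```

```text
[ 16.7   4.  -30.8  -0.  -55.2  55. ] [ 0.45986209 -0.0625616   0.15663748] [-1.79979314e+02 -2.52046292e-02 -1.83114595e+01]
('lamp0', 0.97, [0.4459, -0.2108], -1.347, [0.125, 0.043], [345.3, 108.3, 458.7, 188.2])
('lamp0', 0.8, [0.4881, -0.3236], 2.904, [0.036, 0.026], [488.7, 55.2, 511.1, 98.5])
('lamp0', 0.74, [0.5923, -0.1888], 1.409, [0.042, 0.021], [324.1, 0.4, 371.4, 22.7])
('lamp0', 0.57, [0.4603, -0.0615], -0.283, [0.122, 0.037], [240.1, 123.2, 276.5, 232.8])
('lamp0', 0.47, [0.5583, 0.1235], 2.641, [0.234, 0.162], [1.8, 20.5, 137.9, 236.9])
```

servo_tool --targets '[{"dx":0,"dy":0,"dz":-4,"spin":0.035,"grip":60},{"dx":0,"dy":0,"dz":-8,"spin":0.035,"grip":60},{"dx":0,"dy":0,"dz":-12,"spin":0.035,"grip":60},{"dx":0,"dy":0,"dz":-14.5,"spin":0.035,"grip":60},{"dx":0,"dy":0,"dz":-15.1,"spin":0.035,"grip":60},{"dx":0,"dy":0,"dz":-15.1,"spin":0.035,"grip":60},{"dx":0,"dy":0,"dz":-15.1,"spin":0.035,"grip":0},{"dx":0,"dy":0,"dz":-15.1,"spin":0.035,"grip":0},{"dx":0,"dy":0,"dz":-15.1,"spin":0.035,"grip":0},{"dx":0,"dy":0,"dz":-15.1,"spin":0.035,"grip":0}]' --squeeze 25

```text
time_s: 9.93
tcp_pos: [0.4622, -0.0603, 0.0076]
eef_rot: [-179.9, -0.1, -16.6]
contact_force: [-1.1, -2.5, 1.6]
gripper_width: 0.0315
```

servo_tool --targets '[{"dx":0,"dy":0,"dz":0,"spin":0,"grip":0},{"dx":0,"dy":0,"dz":2,"spin":0,"grip":0},{"dx":0,"dy":0,"dz":5,"spin":0,"grip":0},{"dx":0,"dy":0,"dz":9,"spin":0,"grip":0},{"dx":2,"dy":3,"dz":11,"spin":0.05,"grip":0},{"dx":4,"dy":6,"dz":11,"spin":0.1,"grip":0},{"dx":6,"dy":9,"dz":11,"spin":0.2,"grip":0},{"dx":8,"dy":12.5,"dz":11,"spin":0.28,"grip":0},{"dx":10,"dy":16,"dz":11,"spin":0.33,"grip":0},{"dx":10.5,"dy":18.3,"dz":11,"spin":0.33,"grip":0}]'

```text
time_s: 10.77
tcp_pos: [0.5686, 0.1255, 0.1165]
eef_rot: [-180.0, -0.1, 2.5]
contact_force: [0.7, 0.1, -1.3]
gripper_width: 0.0277
```

```bash
python3 - <<'E'
from h import *
s=r.get_state(); print(s['tcp_pos'],s['eef_rot'])
im,c=cap('wrist','w4.png')
s=r.get_state(); print(s['tcp_pos'],s['eef_rot'],s['qd'])
for o in lamps('wrist',im,c,z=s['tcp_pos'][2]+.007): print(o)
E
```

```text
[0.56863455 0.1254828  0.11654266] [-1.79957043e+02 -1.22979968e-01  2.51972564e+00]
[0.56879944 0.12797652 0.11628468] [-1.79930424e+02 -1.36118329e-01  2.45590411e+00] [-2.40686578 -1.84090166 -3.41555525 -0.15629103  0.22840303  2.56551122]
('lamp0', 0.82, [0.5731, 0.1262], 0.039, [0.111, 0.038], [225.9, 150.3, 296.5, 322.1])
('lamp0', 0.58, [0.6147, 0.1874], -1.347, [0.2, 0.104], [1.2, 90.1, 331.9, 266.2])
```

servo_tool --targets '[{"dx":0,"dy":0,"dz":-2,"spin":0,"grip":0},{"dx":0,"dy":0,"dz":-4,"spin":0,"grip":0},{"dx":0,"dy":0,"dz":-6,"spin":0,"grip":0},{"dx":0,"dy":0,"dz":-7,"spin":0,"grip":0},{"dx":0,"dy":0,"dz":-7,"spin":0,"grip":0},{"dx":0,"dy":0,"dz":-7,"spin":0,"grip":0},{"dx":0,"dy":0,"dz":-7,"spin":0,"grip":0},{"dx":0,"dy":0,"dz":-7,"spin":0,"grip":0},{"dx":0,"dy":0,"dz":-7,"spin":0,"grip":0},{"dx":0,"dy":0,"dz":-7,"spin":0,"grip":0}]'

```text
time_s: 11.7
tcp_pos: [0.5665, 0.1225, 0.047]
eef_rot: [-180.0, -0.1, 2.3]
contact_force: [0.3, -0.1, -1.9]
gripper_width: 0.0276
```

```bash
python3 - <<'E'
from h import *
im,c=cap('wrist','w5.png')
s=r.get_state(); print(s['tcp_pos'],s['eef_rot'],s['qd'])
for o in lamps('wrist',im,c,z=s['tcp_pos'][2]+.007): print(o)
cv2.imwrite('pics/v5.png',cv2.resize(im,(768,576),interpolation=cv2.INTER_CUBIC))
E
```

```text
[0.5664317  0.12249659 0.0468286 ] [-1.79967706e+02 -6.08610484e-02  2.28015903e+00] [ 0.09482453  0.31370655 -0.22598537 -0.01424339  0.07879973 -0.00276691]
('lamp0', 0.56, [0.5711, 0.1228], 0.039, [0.111, 0.038], [227.2, 149.1, 297.5, 323.9])
```

View pics/v5.png

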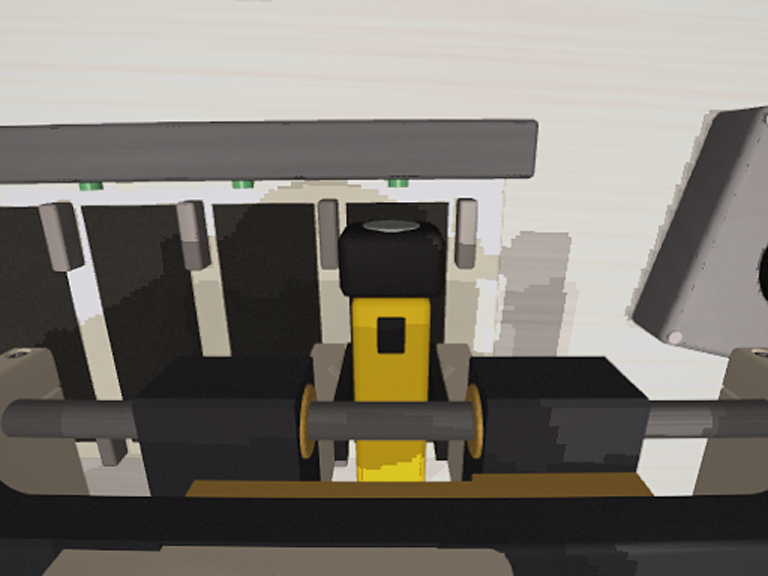

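servo_tool --targets '[{"dx":-0.3,"dy":-0.2,"dz":-0.5,"spin":0,"grip":0},{"dx":-0.3,"dy":-0.2,"dz":-1.2,"spin":0,"grip":0},{"dx":-0.3,"dy":-0.2,"dz":-2,"spin":0,"grip":0},{"dx":-0.3,"dy":-0.2,"dz":-2.6,"spin":0,"grip":0},{"dx":-0.3,"dy":-0.2,"dz":-3,"spin":0,"grip":0},{"dx":-0.3,"dy":-0.2,"dz":-3.1,"spin":0,"grip":0},{"dx":-0.3,"dy":-0.2,"dz":-3.1,"spin":0,"grip":0},{"dx":-0.3,"dy":-0.2,"dz":-3.1,"spin":0,"grip":45},{"dx":-0.3,"dy":-0.2,"dz":-3.1,"spin":0,"grip":45},{"dx":-0.3,"dy":-0.2,"dz":-3.1,"spin":0,"grip":45}]'

```text
time_s: 12.63
tcp_pos: [0.5632, 0.1204, 0.0148]
eef_rot: [180.0, 0.0, 2.3]
contact_force: [-0.5, 0.3, -0.8]
gripper_width: 0.0386
```

servo_tool --targets '[{"dx":0,"dy":0,"dz":1,"spin":0,"grip":45},{"dx":0,"dy":0,"dz":4,"spin":0,"grip":45},{"dx":0,"dy":0,"dz":8,"spin":0,"grip":45},{"dx":-1,"dy":-3,"dz":11,"spin":-0.12,"grip":60},{"dx":-2.4,"dy":-6.8,"dz":12,"spin":-0.24,"grip":60},{"dx":-3.8,"dy":-10.6,"dz":12,"spin":-0.36,"grip":60},{"dx":-5.2,"dy":-14.4,"dz":12,"spin":-0.48,"grip":60},{"dx":-6.5,"dy":-18.2,"dz":12,"spin":-0.6,"grip":60},{"dx":-7.9,"dy":-22,"dz":12,"spin":-0.72,"grip":60},{"dx":-9.2,"dy":-25.8,"dz":12,"spin":-0.84,"grip":60}]'

```text
time_s: 13.47
tcp_pos: [0.4701, -0.1392, 0.136]
eef_rot: [-180.0, -0.0, -46.2]
contact_force: [1.2, -0.0, -0.6]
gripper_width: 0.0527
```

servo_tool --targets '[{"dx":-1.4,"dy":-3.7,"dz":1,"spin":-0.12,"grip":60},{"dx":-2.6,"dy":-7.3,"dz":1,"spin":-0.24,"grip":60},{"dx":-2.6,"dy":-7.3,"dz":1,"spin":-0.36,"grip":60},{"dx":-2.6,"dy":-7.3,"dz":1,"spin":-0.48,"grip":60},{"dx":-2.6,"dy":-7.3,"dz":1,"spin":-0.55,"grip":60},{"dx":-2.6,"dy":-7.3,"dz":1,"spin":-0.55,"grip":60},{"dx":-2.6,"dy":-7.3,"dz":1,"spin":-0.55,"grip":60},{"dx":-2.6,"dy":-7.3,"dz":1,"spin":-0.55,"grip":60},{"dx":-2.6,"dy":-7.3,"dz":1,"spin":-0.55,"grip":60},{"dx":-2.6,"dy":-7.3,"dz":1,"spin":-0.55,"grip":60}]'

```text
time_s: 14.3
tcp_pos: [0.4452, -0.2104, 0.1452]
eef_rot: [180.0, 0.0, -77.3]
contact_force: [-0.6, -0.1, 0.3]
gripper_width: 0.0527
```

```bash
python3 - <<'E'
from h import *
for cam in ('wrist','side','scene'):
    im,c=cap(cam,'a6_%s.png'%cam)
    for zz in ((.012,.022) if cam!='wrist' else (.012,)):
        print(cam,zz)
        for o in lamps(cam,im,c,z=zz): print(o)
E
```

```text
wrist 0.012
('lamp0', 0.92, [0.4696, -0.3553], 0.904, [0.082, 0.038], [227.0, 0.0, 311.2, 70.5])
('lamp0', 0.81, [0.4456, -0.2074], -1.339, [0.119, 0.036], [242.4, 125.6, 276.4, 239.1])
('lamp0', 0.73, [0.6121, -0.2286], 1.733, [0.123, 0.047], [81.0, 69.5, 130.4, 191.8])
('lamp0', 0.57, [0.5891, -0.3353], 0.853, [0.067, 0.042], [104.8, 0.0, 173.9, 56.3])
side 0.012
('lamp0', 0.79, [0.4606, -0.3714], 1.056, [0.128, 0.04], [179.2, 311.4, 216.8, 366.0])
('lamp0', 0.78, [0.4439, -0.2102], -1.345, [0.136, 0.042], [173.3, 264.1, 202.7, 303.9])
('lamp0', 0.77, [0.5761, 0.1312], 0.281, [0.105, 0.065], [209.6, 186.7, 243.4, 203.3])
('lamp0', 0.65, [0.5748, -0.3627], -1.953, [0.131, 0.039], [242.6, 303.9, 268.9, 358.3])
('lamp0', 0.58, [0.6069, -0.2279], 1.735, [0.131, 0.039], [243.3, 261.2, 274.3, 301.2])
side 0.022
('lamp0', 0.79, [0.4608, -0.3796], 1.056, [0.126, 0.039], [179.2, 311.4, 216.8, 366.0])
('lamp0', 0.78, [0.4443, -0.2208], -1.345, [0.134, 0.041], [173.3, 264.1, 202.7, 303.9])
('lamp0', 0.77, [0.5745, 0.1156], 0.281, [0.103, 0.064], [209.6, 186.7, 243.4, 203.3])
('lamp0', 0.65, [
[... 354 characters left out ...]
', 0.65, [0.5477, 0.1212], 0.054, [0.117, 0.036], [291.5, 182.2, 305.5, 209.2])
('lamp0', 0.6, [0.6094, -0.2303], 1.724, [0.123, 0.055], [159.9, 190.3, 202.3, 204.3])
('lamp0', 0.6, [0.4627, -0.3713], 0.991, [0.129, 0.045], [139.7, 150.8, 167.2, 171.2])
scene 0.022
('lamp0', 0.84, [0.5884, -0.358], -2.001, [0.13, 0.046], [123.3, 174.7, 158.9, 194.0])
('lamp0', 0.8, [0.4581, -0.2065], -1.369, [0.121, 0.062], [180.0, 155.7, 217.9, 165.8])
('lamp0', 0.65, [0.5579, 0.1211], 0.054, [0.115, 0.036], [291.5, 182.2, 305.5, 209.2])
('lamp0', 0.6, [0.6187, -0.226], 1.724, [0.121, 0.055], [159.9, 190.3, 202.3, 204.3])
('lamp0', 0.6, [0.4739, -0.3653], 0.991, [0.127, 0.044], [139.7, 150.8, 167.2, 171.2])
```

servo_tool --targets '[{"dx":0,"dy":0.05,"dz":-4,"spin":0,"grip":60},{"dx":0,"dy":0.05,"dz":-8,"spin":0,"grip":60},{"dx":0,"dy":0.05,"dz":-11,"spin":0,"grip":60},{"dx":0,"dy":0.05,"dz":-13.3,"spin":0,"grip":60},{"dx":0,"dy":0.05,"dz":-13.9,"spin":0,"grip":60},{"dx":0,"dy":0.05,"dz":-13.9,"spin":0,"grip":60},{"dx":0,"dy":0.05,"dz":-13.9,"spin":0,"grip":0},{"dx":0,"dy":0.05,"dz":-13.9,"spin":0,"grip":0},{"dx":0,"dy":0.05,"dz":-13.9,"spin":0,"grip":0},{"dx":0,"dy":0.05,"dz":-13.9,"spin":0,"grip":0}]' --squeeze 25

```text
time_s: 15.53
tcp_pos: [0.4461, -0.2102, 0.0075]
eef_rot: [-179.9, -0.0, -77.4]
contact_force: [1.6, 0.1, -0.1]
gripper_width: 0.0317
```

servo_tool --targets '[{"dx":0,"dy":0,"dz":0,"spin":0,"grip":0},{"dx":0,"dy":0,"dz":2,"spin":0,"grip":0},{"dx":0,"dy":0,"dz":5,"spin":0,"grip":0},{"dx":0,"dy":0,"dz":9,"spin":0.1,"grip":0},{"dx":1,"dy":3.5,"dz":11,"spin":0.2,"grip":0},{"dx":2,"dy":7,"dz":11,"spin":0.32,"grip":0},{"dx":3,"dy":10.5,"dz":11,"spin":0.44,"grip":0},{"dx":4,"dy":14,"dz":11,"spin":0.56,"grip":0},{"dx":5,"dy":17.5,"dz":11,"spin":0.68,"grip":0},{"dx":6,"dy":21,"dz":11,"spin":0.8,"grip":0}]'

```text
time_s: 16.37
tcp_pos: [0.5051, 0.0016, 0.1167]
eef_rot: [-179.9, -0.0, -31.2]
contact_force: [0.5, 0.0, -2.0]
gripper_width: 0.0279
```

servo_tool --targets '[{"dx":1,"dy":3.5,"dz":0,"spin":0.12,"grip":0},{"dx":2,"dy":7,"dz":0,"spin":0.24,"grip":0},{"dx":3,"dy":10.5,"dz":0,"spin":0.36,"grip":0},{"dx":4,"dy":14,"dz":0,"spin":0.48,"grip":0},{"dx":5.2,"dy":16.8,"dz":0,"spin":0.59,"grip":0},{"dx":5.7,"dy":18.1,"dz":-1,"spin":0.59,"grip":0},{"dx":5.7,"dy":18.1,"dz":-3,"spin":0.59,"grip":0},{"dx":5.7,"dy":18.1,"dz":-5,"spin":0.59,"grip":0},{"dx":5.7,"dy":18.1,"dz":-6,"spin":0.59,"grip":0},{"dx":5.7,"dy":18.1,"dz":-6,"spin":0.59,"grip":0}]'

```text
time_s: 17.2
tcp_pos: [0.5602, 0.1796, 0.0535]
eef_rot: [179.9, 0.3, 2.2]
contact_force: [0.4, -0.3, -2.3]
gripper_width: 0.0278
```

```bash
cat >> h.py <<'E'
def held(pad):
    im,c=cap('wrist'); s=r.get_state(); t=s['tcp_pos']; print(t.round(4),s['eef_rot'].round(1),s['gripper_width'],'pad',[round(.5648-.0026*pad,4),round(.1208+.0599*pad,4)])
    for o in lamps('wrist',im,c,z=t[2]+.006): print(o)
E
python3 -c "
from h import *
held(1)"
```

```text
[0.5613 0.18   0.0552] [1.799e+02 1.000e-01 2.200e+00] 0.027579805783819505 pad [0.5622, 0.1807]
('lamp0', 0.92, [0.565, 0.1804], 0.041, [0.112, 0.038], [224.0, 143.2, 294.9, 321.1])
('lamp0', 0.7, [0.598, 0.1333], 0.028, [0.057, 0.034], [321.4, 141.2, 383.5, 239.5])
```

servo_tool --targets '[{"dx":0,"dy":0,"dz":-1,"spin":0.01,"grip":0},{"dx":0,"dy":0,"dz":-2,"spin":0.01,"grip":0},{"dx":0,"dy":0,"dz":-3,"spin":0.01,"grip":0},{"dx":0,"dy":0,"dz":-3.6,"spin":0.01,"grip":0},{"dx":0,"dy":0,"dz":-3.9,"spin":0.01,"grip":0},{"dx":0,"dy":0,"dz":-4,"spin":0.01,"grip":0},{"dx":0,"dy":0,"dz":-4,"spin":0.01,"grip":0},{"dx":0,"dy":0,"dz":-4,"spin":0.01,"grip":45},{"dx":0,"dy":0,"dz":-4,"spin":0.01,"grip":45},{"dx":0,"dy":0,"dz":-4,"spin":0.01,"grip":45}]'

```text
time_s: 18.13
tcp_pos: [0.5623, 0.1809, 0.0161]
eef_rot: [-180.0, -0.0, 2.9]
contact_force: [-0.4, 0.4, 0.5]
gripper_width: 0.0386
```

servo_tool --targets '[{"dx":0,"dy":0,"dz":1,"spin":0,"grip":45},{"dx":0,"dy":0,"dz":4,"spin":0,"grip":45},{"dx":0,"dy":0,"dz":8,"spin":-0.1,"grip":45},{"dx":0,"dy":-3,"dz":11,"spin":-0.22,"grip":60},{"dx":0.5,"dy":-7,"dz":12,"spin":-0.34,"grip":60},{"dx":1,"dy":-11,"dz":13,"spin":-0.46,"grip":60},{"dx":1.5,"dy":-15,"dz":13,"spin":-0.58,"grip":60},{"dx":2,"dy":-19,"dz":13,"spin":-0.7,"grip":60},{"dx":2.5,"dy":-23,"dz":13,"spin":-0.82,"grip":60},{"dx":3,"dy":-27,"dz":13,"spin":-0.94,"grip":60}]'

```text
time_s: 18.97
tcp_pos: [0.5922, -0.0911, 0.1472]
eef_rot: [-179.9, -0.0, -51.3]
contact_force: [1.9, 0.5, -0.1]
gripper_width: 0.0524
```

servo_tool --targets '[{"dx":0.5,"dy":-4,"dz":0,"spin":-0.12,"grip":60},{"dx":1,"dy":-8,"dz":0,"spin":-0.24,"grip":60},{"dx":1.5,"dy":-12,"dz":0,"spin":-0.36,"grip":60},{"dx":2,"dy":-13.9,"dz":0,"spin":-0.48,"grip":60},{"dx":2,"dy":-13.9,"dz":0,"spin":-0.52,"grip":60},{"dx":2,"dy":-13.9,"dz":0,"spin":-0.52,"grip":60},{"dx":2,"dy":-13.9,"dz":0,"spin":-0.52,"grip":60},{"dx":2,"dy":-13.9,"dz":0,"spin":-0.52,"grip":60},{"dx":2,"dy":-13.9,"dz":0,"spin":-0.52,"grip":60},{"dx":2,"dy":-13.9,"dz":0,"spin":-0.52,"grip":60}]'

```text
time_s: 19.8
tcp_pos: [0.6123, -0.2273, 0.1465]
eef_rot: [-180.0, -0.0, -80.7]
contact_force: [0.1, 0.3, 0.2]
gripper_width: 0.0528
```

```bash
python3 -c "
from h import *
im,c=cap('wrist'); s=r.get_state(); print(s['tcp_pos'].round(4),s['eef_rot'].round(1))
for o in lamps('wrist',im,c): print(o)"
```

```text
[ 0.6122 -0.2274  0.1464] [-180.    -0.   -80.7]
('lamp0', 0.95, [0.4598, -0.3725], 1.012, [0.124, 0.043], [388.0, 0.6, 501.1, 122.5])
('lamp0', 0.89, [0.5803, -0.3628], -2.013, [0.12, 0.036], [279.2, 0.5, 377.4, 113.7])
('lamp0', 0.6, [0.612, -0.228], 1.742, [0.125, 0.037], [250.8, 121.7, 280.7, 239.0])
```

servo_tool --targets '[{"dx":0,"dy":0,"dz":-4,"spin":0,"grip":60},{"dx":0,"dy":0,"dz":-8,"spin":0,"grip":60},{"dx":0,"dy":0,"dz":-11,"spin":0,"grip":60},{"dx":0,"dy":0,"dz":-13.4,"spin":0,"grip":60},{"dx":0,"dy":0,"dz":-14,"spin":0,"grip":60},{"dx":0,"dy":0,"dz":-14,"spin":0,"grip":60},{"dx":0,"dy":0,"dz":-14,"spin":0,"grip":0},{"dx":0,"dy":0,"dz":-14,"spin":0,"grip":0},{"dx":0,"dy":0,"dz":-14,"spin":0,"grip":0},{"dx":0,"dy":0,"dz":-14,"spin":0,"grip":0}]' --squeeze 25

```text
time_s: 20.73
tcp_pos: [0.6129, -0.2283, 0.0079]
eef_rot: [-179.9, -0.0, -80.8]
contact_force: [-1.5, -0.4, 1.5]
gripper_width: 0.0314
```

servo_tool --targets '[{"dx":0,"dy":0,"dz":0,"spin":0,"grip":0},{"dx":0,"dy":0,"dz":2,"spin":0,"grip":0},{"dx":0,"dy":0,"dz":5,"spin":0,"grip":0},{"dx":0,"dy":0,"dz":9,"spin":-0.12,"grip":0},{"dx":-0.5,"dy":3.5,"dz":11.5,"spin":-0.24,"grip":0},{"dx":-1,"dy":7,"dz":12,"spin":-0.36,"grip":0},{"dx":-1.4,"dy":11,"dz":12,"spin":-0.48,"grip":0},{"dx":-1.8,"dy":15,"dz":12,"spin":-0.6,"grip":0},{"dx":-2.2,"dy":19,"dz":12,"spin":-0.72,"grip":0},{"dx":-2.6,"dy":23,"dz":12,"spin":-0.84,"grip":0}]'

```text
time_s: 21.57
tcp_pos: [0.5862, -0.0023, 0.1267]
eef_rot: [-180.0, 0.1, -128.3]
contact_force: [0.5, 0.4, -2.2]
gripper_width: 0.0279
```

servo_tool --targets '[{"dx":-0.5,"dy":4,"dz":0,"spin":-0.12,"grip":0},{"dx":-1,"dy":8,"dz":0,"spin":-0.24,"grip":0},{"dx":-1.4,"dy":12,"dz":0,"spin":-0.36,"grip":0},{"dx":-1.8,"dy":16,"dz":0,"spin":-0.48,"grip":0},{"dx":-2.2,"dy":20,"dz":0,"spin":-0.6,"grip":0},{"dx":-2.6,"dy":23,"dz":0,"spin":-0.72,"grip":0},{"dx":-2.6,"dy":23.8,"dz":-2,"spin":-0.84,"grip":0},{"dx":-2.6,"dy":23.8,"dz":-5,"spin":-0.85,"grip":0},{"dx":-2.6,"dy":23.8,"dz":-7,"spin":-0.85,"grip":0},{"dx":-2.6,"dy":23.8,"dz":-7,"spin":-0.85,"grip":0}]'

```text
time_s: 22.4
tcp_pos: [0.5579, 0.2327, 0.052]
eef_rot: [-179.8, -0.4, -176.7]
contact_force: [0.0, -0.4, -2.7]
gripper_width: 0.028
```

```bash
python3 -c "
from h import *
held(2)"
```

```text
[0.5593 0.2331 0.0543] [-179.9   -0.2 -176.7] 0.02783485571923027 pad [0.5596, 0.2406]
('lamp0', 0.96, [0.5528, 0.2327], 0.062, [0.113, 0.037], [230.7, 140.5, 292.4, 323.4])
('lamp0', 0.87, [0.5253, 0.189], -3.114, [0.057, 0.027], [158.9, 135.8, 206.8, 238.3])
('lamp0', 0.74, [0.5474, 0.1397], -0.075, [0.102, 0.036], [62.0, 133.9, 130.0, 296.3])
```

servo_tool --targets '[{"dx":0.2,"dy":0.75,"dz":-0.5,"spin":-0.01,"grip":0},{"dx":0.2,"dy":0.75,"dz":-1,"spin":-0.01,"grip":0},{"dx":0.2,"dy":0.75,"dz":-2,"spin":-0.01,"grip":0},{"dx":0.2,"dy":0.75,"dz":-3,"spin":-0.01,"grip":0},{"dx":0.2,"dy":0.75,"dz":-3.7,"spin":-0.01,"grip":0},{"dx":0.2,"dy":0.75,"dz":-3.9,"spin":-0.01,"grip":0},{"dx":0.2,"dy":0.75,"dz":-3.9,"spin":-0.01,"grip":0},{"dx":0.2,"dy":0.75,"dz":-3.9,"spin":-0.01,"grip":45},{"dx":0.2,"dy":0.75,"dz":-3.9,"spin":-0.01,"grip":45},{"dx":0.2,"dy":0.75,"dz":-3.9,"spin":-0.01,"grip":45}]'

```text
time_s: 23.33
tcp_pos: [0.5629, 0.2414, 0.0169]
eef_rot: [-180.0, 0.0, -177.2]
contact_force: [1.4, 0.1, 0.2]
gripper_width: 0.038
```

servo_tool --targets '[{"dx":0,"dy":0,"dz":1,"spin":0,"grip":45},{"dx":0,"dy":0,"dz":4,"spin":0,"grip":45},{"dx":0,"dy":0,"dz":8,"spin":0.12,"grip":45},{"dx":-0.5,"dy":-4,"dz":11,"spin":0.24,"grip":60},{"dx":-1,"dy":-8,"dz":12,"spin":0.36,"grip":60},{"dx":-1.5,"dy":-12,"dz":13,"spin":0.48,"grip":60},{"dx":-2,"dy":-16,"dz":13,"spin":0.6,"grip":60},{"dx":-2.5,"dy":-20,"dz":13,"spin":0.72,"grip":60},{"dx":-3,"dy":-24,"dz":13,"spin":0.84,"grip":60},{"dx":-3.5,"dy":-28,"dz":13,"spin":0.96,"grip":60}]'

```text
time_s: 24.17
tcp_pos: [0.5285, -0.0318, 0.1484]
eef_rot: [-179.9, 0.1, -122.6]
contact_force: [0.8, 0.4, 0.4]
gripper_width: 0.0525
```

servo_tool --targets '[{"dx":-0.5,"dy":-4,"dz":0,"spin":0,"grip":60},{"dx":-1,"dy":-8,"dz":0,"spin":0,"grip":60},{"dx":-1.5,"dy":-12,"dz":0,"spin":0,"grip":60},{"dx":-2,"dy":-16,"dz":0,"spin":0,"grip":60},{"dx":-3,"dy":-20,"dz":0,"spin":0,"grip":60},{"dx":-4,"dy":-24,"dz":0,"spin":0,"grip":60},{"dx":-5,"dy":-28,"dz":0,"spin":0,"grip":60},{"dx":-6,"dy":-31,"dz":0,"spin":0,"grip":60},{"dx":-6.5,"dy":-33,"dz":0,"spin":0,"grip":60},{"dx":-6.5,"dy":-33,"dz":0,"spin":0,"grip":60}]'

```text
time_s: 25.0
tcp_pos: [0.4626, -0.3634, 0.1476]
eef_rot: [-180.0, -0.0, -123.1]
contact_force: [0.7, 0.6, -0.3]
gripper_width: 0.0527
```

```bash
python3 -c "
from h import *
im,c=cap('wrist'); s=r.get_state(); print(s['tcp_pos'].round(4),s['eef_rot'].round(1))
for o in lamps('wrist',im,c): print(o)"
```

```text
[ 0.4631 -0.362   0.1475] [-180.    -0.  -123.1]
('lamp0', 0.65, [0.4631, -0.3708], 1.027, [0.123, 0.037], [245.2, 117.9, 275.7, 234.6])
('lamp0', 0.61, [0.5715, -0.3845], -1.968, [0.073, 0.046], [140.0, 186.0, 189.1, 252.4])
```

servo_tool --targets '[{"dx":-0.1,"dy":-0.9,"dz":-3,"spin":0.03,"grip":60},{"dx":-0.1,"dy":-0.9,"dz":-7,"spin":0.03,"grip":60},{"dx":-0.1,"dy":-0.9,"dz":-11,"spin":0.03,"grip":60},{"dx":-0.1,"dy":-0.9,"dz":-13.5,"spin":0.03,"grip":60},{"dx":-0.1,"dy":-0.9,"dz":-14.1,"spin":0.03,"grip":60},{"dx":-0.1,"dy":-0.9,"dz":-14.1,"spin":0.03,"grip":60},{"dx":-0.1,"dy":-0.9,"dz":-14.1,"spin":0.03,"grip":0},{"dx":-0.1,"dy":-0.9,"dz":-14.1,"spin":0.03,"grip":0},{"dx":-0.1,"dy":-0.9,"dz":-14.1,"spin":0.03,"grip":0},{"dx":-0.1,"dy":-0.9,"dz":-14.1,"spin":0.03,"grip":0}]' --squeeze 25

```text
time_s: 25.93
tcp_pos: [0.4642, -0.3693, 0.008]
eef_rot: [-179.8, 0.0, -121.2]
contact_force: [-0.2, -0.4, 0.3]
gripper_width: 0.0313
```

servo_tool --targets '[{"dx":0,"dy":0,"dz":0,"spin":0,"grip":0},{"dx":0,"dy":0,"dz":2,"spin":0,"grip":0},{"dx":0,"dy":0,"dz":5,"spin":0,"grip":0},{"dx":0,"dy":0,"dz":9,"spin":0,"grip":0},{"dx":0.5,"dy":3.5,"dz":11,"spin":0,"grip":0},{"dx":1,"dy":7,"dz":12,"spin":0,"grip":0},{"dx":1.5,"dy":11,"dz":12,"spin":-0.1,"grip":0},{"dx":2,"dy":15,"dz":12,"spin":-0.18,"grip":0},{"dx":2.5,"dy":19,"dz":12,"spin":-0.24,"grip":0},{"dx":3,"dy":23,"dz":12,"spin":-0.3,"grip":0}]'

```text
time_s: 26.77
tcp_pos: [0.4927, -0.1373, 0.1267]
eef_rot: [-180.0, 0.1, -138.6]
contact_force: [1.0, -0.5, -1.2]
gripper_width: 0.0281
```

servo_tool --targets '[{"dx":0.6,"dy":4,"dz":0,"spin":-0.06,"grip":0},{"dx":1.2,"dy":8,"dz":0,"spin":-0.12,"grip":0},{"dx":1.8,"dy":12,"dz":0,"spin":-0.18,"grip":0},{"dx":2.4,"dy":16,"dz":0,"spin":-0.24,"grip":0},{"dx":3,"dy":20,"dz":0,"spin":-0.3,"grip":0},{"dx":3.6,"dy":24,"dz":0,"spin":-0.36,"grip":0},{"dx":4.2,"dy":28,"dz":0,"spin":-0.42,"grip":0},{"dx":4.8,"dy":32,"dz":0,"spin":-0.5,"grip":0},{"dx":5.4,"dy":36,"dz":0,"spin":-0.56,"grip":0},{"dx":6,"dy":40,"dz":0,"spin":-0.62,"grip":0}]'

```text
time_s: 27.6
tcp_pos: [0.5528, 0.263, 0.1266]
eef_rot: [180.0, 0.0, -174.1]
contact_force: [2.1, -0.1, -1.2]
gripper_width: 0.0281
```

servo_tool --targets '[{"dx":0.5,"dy":4,"dz":0,"spin":-0.06,"grip":0},{"dx":0.5,"dy":4.2,"dz":-1,"spin":-0.06,"grip":0},{"dx":0.5,"dy":4.2,"dz":-2,"spin":-0.06,"grip":0},{"dx":0.5,"dy":4.2,"dz":-4,"spin":-0.06,"grip":0},{"dx":0.5,"dy":4.2,"dz":-6,"spin":-0.06,"grip":0},{"dx":0.5,"dy":4.2,"dz":-7,"spin":-0.06,"grip":0},{"dx":0.5,"dy":4.2,"dz":-7,"spin":-0.06,"grip":0},{"dx":0.5,"dy":4.2,"dz":-7,"spin":-0.06,"grip":0},{"dx":0.5,"dy":4.2,"dz":-7,"spin":-0.06,"grip":0},{"dx":0.5,"dy":4.2,"dz":-7,"spin":-0.06,"grip":0}]'

```text
time_s: 28.43
tcp_pos: [0.5588, 0.3033, 0.0576]
eef_rot: [179.9, 0.1, -177.4]
contact_force: [-0.1, 0.1, -1.1]
gripper_width: 0.0279
```

```bash
python3 -c "
from h import *
held(3)"
```

```text
[0.5587 0.3033 0.0575] [ 1.799e+02  1.000e-01 -1.774e+02] 0.02760967025584382 pad [0.557, 0.3005]
('lamp0', 0.86, [0.537, 0.2048], -0.043, [0.083, 0.036], [46.7, 130.2, 118.9, 265.3])
('lamp0', 0.64, [0.5536, 0.3034], 0.049, [0.119, 0.038], [233.5, 134.7, 288.5, 325.8])
('lamp0', 0.63, [0.5308, 0.2409], 0.122, [0.052, 0.029], [120.6, 150.7, 182.8, 239.4])
('lamp0', 0.58, [0.5383, 0.1634], 0.052, [0.084, 0.031], [1.6, 128.2, 57.7, 267.9])
```

servo_tool --targets '[{"dx":0,"dy":-0.25,"dz":-0.5,"spin":0,"grip":0},{"dx":0,"dy":-0.25,"dz":-1.5,"spin":0,"grip":0},{"dx":0,"dy":-0.25,"dz":-2.5,"spin":0,"grip":0},{"dx":0,"dy":-0.25,"dz":-3.5,"spin":0,"grip":0},{"dx":0,"dy":-0.25,"dz":-4,"spin":0,"grip":0},{"dx":0,"dy":-0.25,"dz":-4.15,"spin":0,"grip":0},{"dx":0,"dy":-0.25,"dz":-4.15,"spin":0,"grip":0},{"dx":0,"dy":-0.25,"dz":-4.15,"spin":0,"grip":45},{"dx":0,"dy":-0.25,"dz":-4.15,"spin":0,"grip":45},{"dx":0,"dy":-0.25,"dz":-4.15,"spin":0,"grip":45}]'

```text
time_s: 29.37
tcp_pos: [0.5578, 0.3004, 0.0139]
eef_rot: [-180.0, -0.0, -177.4]
contact_force: [-0.7, 0.5, 0.6]
gripper_width: 0.0382
```

servo_tool --targets '[{"dx":0,"dy":0,"dz":1,"spin":0,"grip":45},{"dx":0,"dy":0,"dz":4,"spin":0,"grip":45},{"dx":0,"dy":0,"dz":8,"spin":0.1,"grip":45},{"dx":0,"dy":-4,"dz":11,"spin":0.2,"grip":60},{"dx":0,"dy":-8,"dz":12,"spin":0.3,"grip":60},{"dx":0,"dy":-12,"dz":13,"spin":0.4,"grip":60},{"dx":0,"dy":-16,"dz":13,"spin":0.5,"grip":60},{"dx":0,"dy":-20,"dz":13,"spin":0.6,"grip":60},{"dx":0,"dy":-24,"dz":13,"spin":0.7,"grip":60},{"dx":0,"dy":-28,"dz":13,"spin":0.8,"grip":60}]'

```text
time_s: 30.2
tcp_pos: [0.5577, 0.0188, 0.1455]
eef_rot: [-180.0, 0.0, -131.2]
contact_force: [0.1, 0.2, -0.7]
gripper_width: 0.0524
```

servo_tool --targets '[{"dx":0.2,"dy":-4,"dz":0,"spin":0.1,"grip":60},{"dx":0.4,"dy":-8,"dz":0,"spin":0.2,"grip":60},{"dx":0.6,"dy":-12,"dz":0,"spin":0.31,"grip":60},{"dx":0.8,"dy":-16,"dz":0,"spin":0.31,"grip":60},{"dx":1.2,"dy":-20,"dz":0,"spin":0.31,"grip":60},{"dx":1.6,"dy":-24,"dz":0,"spin":0.31,"grip":60},{"dx":2,"dy":-28,"dz":0,"spin":0.31,"grip":60},{"dx":2.3,"dy":-32,"dz":0,"spin":0.31,"grip":60},{"dx":2.3,"dy":-35,"dz":0,"spin":0.31,"grip":60},{"dx":2.3,"dy":-38,"dz":0,"spin":0.31,"grip":60}]'

```text
time_s: 31.03
tcp_pos: [0.5807, -0.3617, 0.1448]
eef_rot: [180.0, -0.0, -113.8]
contact_force: [0.7, -0.2, 1.0]
gripper_width: 0.0528
```

```bash
python3 -c "
from h import *
im,c=cap('wrist'); s=r.get_state(); print(s['tcp_pos'].round(4),s['eef_rot'].round(1))
for o in lamps('wrist',im,c): print(o)"
```

```text
[ 0.5803 -0.366   0.1444] [ 1.800e+02 -1.000e-01 -1.139e+02]
('lamp0', 0.73, [0.5806, -0.36], -1.969, [0.123, 0.038], [240.4, 122.7, 281.3, 241.0])
```

servo_tool --targets '[{"dx":0,"dy":0.1,"dz":-3,"spin":0.015,"grip":60},{"dx":0,"dy":0.1,"dz":-7,"spin":0.015,"grip":60},{"dx":0,"dy":0.1,"dz":-11,"spin":0.015,"grip":60},{"dx":0,"dy":0.1,"dz":-13.2,"spin":0.015,"grip":60},{"dx":0,"dy":0.1,"dz":-13.8,"spin":0.015,"grip":60},{"dx":0,"dy":0.1,"dz":-13.8,"spin":0.015,"grip":60},{"dx":0,"dy":0.1,"dz":-13.8,"spin":0.015,"grip":0},{"dx":0,"dy":0.1,"dz":-13.8,"spin":0.015,"grip":0},{"dx":0,"dy":0.1,"dz":-13.8,"spin":0.015,"grip":0},{"dx":0,"dy":0.1,"dz":-13.8,"spin":0.015,"grip":0}]' --squeeze 25

```text
time_s: 31.97
tcp_pos: [0.5821, -0.3587, 0.0086]
eef_rot: [-179.8, 0.0, -112.9]
contact_force: [-1.9, 0.7, 1.0]
gripper_width: 0.0316
```

servo_tool --targets '[{"dx":0,"dy":0,"dz":0,"spin":0,"grip":0},{"dx":0,"dy":0,"dz":2,"spin":0,"grip":0},{"dx":0,"dy":0,"dz":5,"spin":0,"grip":0},{"dx":0,"dy":0,"dz":9,"spin":0.12,"grip":0},{"dx":0,"dy":3.5,"dz":11,"spin":0.24,"grip":0},{"dx":-0.2,"dy":7,"dz":12,"spin":0.36,"grip":0},{"dx":-0.4,"dy":11,"dz":12,"spin":0.48,"grip":0},{"dx":-0.6,"dy":15,"dz":12,"spin":0.6,"grip":0},{"dx":-0.8,"dy":19,"dz":12,"spin":0.72,"grip":0},{"dx":-1,"dy":23,"dz":12,"spin":0.84,"grip":0}]'

```text
time_s: 32.8
tcp_pos: [0.5705, -0.1267, 0.1272]
eef_rot: [-179.9, -0.0, -64.5]
contact_force: [0.6, 0.9, -1.7]
gripper_width: 0.0275
```

servo_tool --targets '[{"dx":-0.1,"dy":4,"dz":0,"spin":0.11,"grip":0},{"dx":-0.3,"dy":8,"dz":0,"spin":0.22,"grip":0},{"dx":-0.5,"dy":12,"dz":0,"spin":0.33,"grip":0},{"dx":-0.7,"dy":16,"dz":0,"spin":0.45,"grip":0},{"dx":-0.9,"dy":20,"dz":0,"spin":0.57,"grip":0},{"dx":-1.1,"dy":24,"dz":0,"spin":0.69,"grip":0},{"dx":-1.3,"dy":28,"dz":0,"spin":0.81,"grip":0},{"dx":-1.5,"dy":32,"dz":0,"spin":0.93,"grip":0},{"dx":-1.6,"dy":36,"dz":0,"spin":1.05,"grip":0},{"dx":-1.6,"dy":40,"dz":0,"spin":1.17,"grip":0}]'

```text
time_s: 33.63
tcp_pos: [0.5543, 0.2736, 0.1272]
eef_rot: [-180.0, -0.0, 2.6]
contact_force: [0.8, -0.5, -0.8]
gripper_width: 0.0283
```

servo_tool --targets '[{"dx":0,"dy":4,"dz":0,"spin":0,"grip":0},{"dx":0,"dy":8,"dz":0,"spin":0,"grip":0},{"dx":0,"dy":9.2,"dz":-1,"spin":0,"grip":0},{"dx":0,"dy":9.2,"dz":-3,"spin":0,"grip":0},{"dx":0,"dy":9.2,"dz":-5,"spin":0,"grip":0},{"dx":0,"dy":9.2,"dz":-6.5,"spin":0,"grip":0},{"dx":0,"dy":9.2,"dz":-7,"spin":0,"grip":0},{"dx":0,"dy":9.2,"dz":-7,"spin":0,"grip":0},{"dx":0,"dy":9.2,"dz":-7,"spin":0,"grip":0},{"dx":0,"dy":9.2,"dz":-7,"spin":0,"grip":0}]'

```text
time_s: 34.47
tcp_pos: [0.5558, 0.364, 0.0581]
eef_rot: [-179.9, -0.1, 2.3]
contact_force: [0.5, 0.2, -1.8]
gripper_width: 0.0278
```

```bash
python3 -c "
from h import *
held(4)"
```

```text
[0.5557 0.364  0.0581] [-1.799e+02 -1.000e-01  2.300e+00] 0.027611557754253366 pad [0.5544, 0.3604]
('lamp0', 0.92, [0.5919, 0.315], 0.053, [0.054, 0.033], [326.5, 144.5, 382.7, 241.6])
('lamp0', 0.79, [0.5626, 0.3647], 0.04, [0.116, 0.038], [222.0, 136.9, 300.0, 322.2])
('lamp0', 0.67, [0.5863, 0.2299], 0.079, [0.075, 0.022], [467.3, 142.1, 508.3, 264.0])
('lamp0', 0.65, [0.5898, 0.2574], 0.152, [0.086, 0.039], [421.5, 126.0, 495.5, 266.9])
```

servo_tool --targets '[{"dx":-0.5,"dy":-0.36,"dz":-0.5,"spin":0,"grip":0},{"dx":-0.5,"dy":-0.36,"dz":-1.5,"spin":0,"grip":0},{"dx":-0.5,"dy":-0.36,"dz":-2.5,"spin":0,"grip":0},{"dx":-0.5,"dy":-0.36,"dz":-3.5,"spin":0,"grip":0},{"dx":-0.5,"dy":-0.36,"dz":-4,"spin":0,"grip":0},{"dx":-0.5,"dy":-0.36,"dz":-4.2,"spin":0,"grip":0},{"dx":-0.5,"dy":-0.36,"dz":-4.2,"spin":0,"grip":0},{"dx":-0.5,"dy":-0.36,"dz":-4.2,"spin":0,"grip":45},{"dx":-0.5,"dy":-0.36,"dz":-4.2,"spin":0,"grip":45},{"dx":-0.5,"dy":-0.36,"dz":-4.2,"spin":0,"grip":45}]'

```text
time_s: 35.4
tcp_pos: [0.5499, 0.3598, 0.0139]
eef_rot: [180.0, 0.0, 2.3]
contact_force: [-0.3, -1.2, -0.3]
gripper_width: 0.0385
```

servo_tool --targets '[{"dx":0,"dy":0,"dz":1,"spin":0,"grip":45},{"dx":0,"dy":0,"dz":4,"spin":0,"grip":45},{"dx":0,"dy":0,"dz":8,"spin":0,"grip":45},{"dx":0,"dy":-1,"dz":12,"spin":-0.12,"grip":45},{"dx":0,"dy":-2,"dz":16,"spin":-0.24,"grip":45},{"dx":0,"dy":-3,"dz":20,"spin":-0.36,"grip":45},{"dx":0,"dy":-4,"dz":24,"spin":-0.48,"grip":45},{"dx":0,"dy":-5,"dz":28,"spin":-0.6,"grip":45},{"dx":0,"dy":-6,"dz":31,"spin":-0.72,"grip":45},{"dx":0,"dy":-6.5,"dz":31,"spin":-0.84,"grip":45}]'

```text
time_s: 36.23
tcp_pos: [0.5523, 0.2949, 0.3336]
eef_rot: [-179.3, -0.1, -46.2]
contact_force: [-0.3, -1.0, 2.0]
gripper_width: 0.0396
```

servo_tool --targets '[{"dx":0,"dy":0,"dz":0,"spin":-0.12,"grip":45},{"dx":0,"dy":0,"dz":0,"spin":-0.24,"grip":45},{"dx":0,"dy":0,"dz":0,"spin":-0.36,"grip":45},{"dx":0,"dy":0,"dz":0,"spin":-0.48,"grip":45},{"dx":0,"dy":0,"dz":0,"spin":-0.6,"grip":45},{"dx":0,"dy":0,"dz":0,"spin":-0.72,"grip":45},{"dx":0,"dy":0,"dz":0,"spin":-0.76,"grip":45},{"dx":0,"dy":0,"dz":0,"spin":-0.76,"grip":45},{"dx":0,"dy":0,"dz":0,"spin":-0.76,"grip":45},{"dx":0,"dy":0,"dz":0,"spin":-0.76,"grip":45}]'

```text
time_s: 37.07
tcp_pos: [0.55, 0.2949, 0.3248]
eef_rot: [-180.0, 0.0, -89.3]
contact_force: [-0.4, -0.6, -0.1]
gripper_width: 0.0392
```

```bash
cat >> h.py <<'E'
def deckcheck(name):
    im,c=cap('wrist'); s=r.get_state(); print(s['time_s'],s['tcp_pos'].round(4),s['eef_rot'].round(1))
    for o in sorted(lamps('wrist',im,c,z=.022),key=lambda o:o[2][1]):
        k=round((o[2][1]-.1208)/.0599); print('pad',k,'err mm',np.round((np.array(o[2])-[.5648-.0026*k,.1208+.0599*k])*1000,1),o[1:])
    cv2.imwrite('pics/'+name,cv2.resize(im[:300],(800,469),interpolation=cv2.INTER_CUBIC))
E
python3 -c "
from h import *
deckcheck('v7.png')"
```

```text
37.1167 [0.55   0.295  0.3247] [-180.     0.   -89.3]
pad 1 err mm [ 0.6 -1. ] (0.76, [0.5628, 0.1797], 0.057, [0.121, 0.04], [211.5, 63.9, 293.3, 94.7])
pad 2 err mm [ 12.4 -11.4] (0.62, [0.572, 0.2292], 0.135, [0.121, 0.037], [209.7, 103.1, 288.1, 128.2])
pad 2 err mm [14.3  5.9] (0.63, [0.5739, 0.2465], -1.518, [0.346, 0.177], [175.3, 2.3, 302.3, 227.0])
pad 3 err mm [-3.4  0.7] (0.86, [0.5536, 0.3012], 0.042, [0.12, 0.039], [223.6, 147.2, 296.1, 172.3])
pad 4 err mm [1.  0.8] (0.63, [0.5554, 0.3612], 0.045, [0.119, 0.041], [221.0, 181.4, 295.3, 209.1])
```

View pics/v7.png

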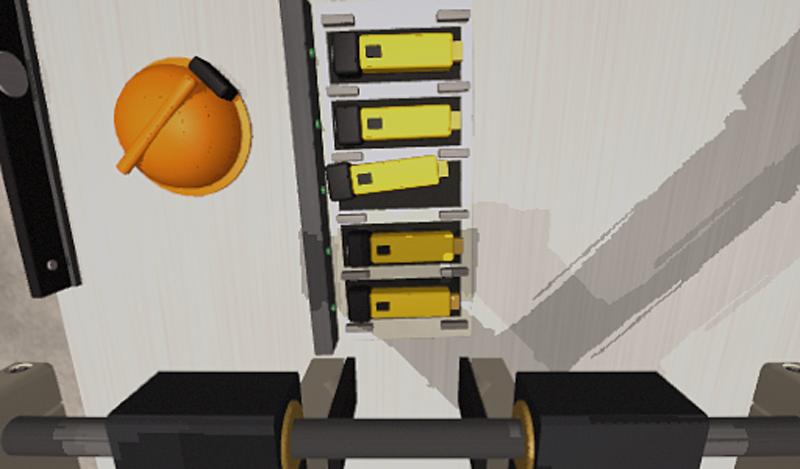

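```bash
python3 - <<'E'
from h import *
a=cv2.imread('pics/w5.png')[200:330,200:330]; b=cv2.imread('pics/v7.png')
im,c=cap('wrist','w8.png')
x=cv2.resize(im[85:150,195:305],(790,467),interpolation=cv2.INTER_CUBIC)[:, :]
y=cv2.resize(im[225:300,180:340],None,fx=2.4,fy=1.6)
cv2.imwrite('pics/v8.png',np.vstack([cv2.resize(im[95:140,195:305],(780,319)),np.hstack([cv2.resize(im[220:290,180:340],(480,260)),cv2.resize(a,(300,260))])]))
E
```

```text
(no output)
```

View pics/v8.png

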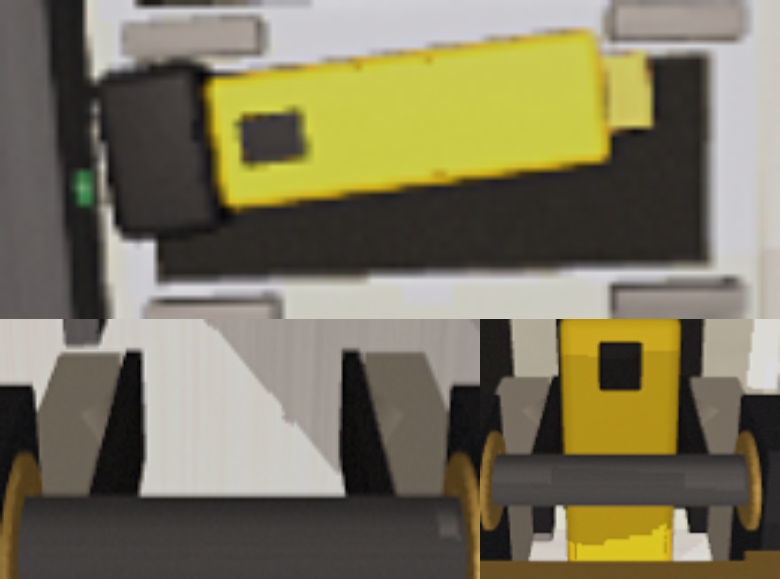

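servo_tool --targets '[{"dx":0.3,"dy":-0.6,"dz":-2,"spin":0.12,"grip":41},{"dx":0.7,"dy":-1.2,"dz":-4,"spin":0.24,"grip":41},{"dx":1,"dy":-1.9,"dz":-6,"spin":0.36,"grip":41},{"dx":1.4,"dy":-2.5,"dz":-8,"spin":0.48,"grip":41},{"dx":1.7,"dy":-3.1,"dz":-10,"spin":0.6,"grip":41},{"dx":2,"dy":-3.8,"dz":-12,"spin":0.72,"grip":41},{"dx":2.4,"dy":-4.5,"dz":-14,"spin":0.84,"grip":41},{"dx":2.7,"dy":-5.1,"dz":-16,"spin":0.96,"grip":41},{"dx":3.1,"dy":-5.7,"dz":-18,"spin":1.08,"grip":41},{"dx":3.4,"dy":-6.3,"dz":-20,"spin":1.2,"grip":41}]'

```text
time_s: 38.05
tcp_pos: [0.5843, 0.2317, 0.1238]
eef_rot: [-180.0, -0.0, -20.3]
contact_force: [-0.3, 0.5, -0.7]
gripper_width: 0.036
```

servo_tool --targets '[{"dx":0,"dy":0,"dz":0,"spin":0.12,"grip":41},{"dx":0,"dy":0,"dz":0,"spin":0.24,"grip":41},{"dx":0,"dy":0,"dz":0,"spin":0.36,"grip":41},{"dx":0,"dy":0,"dz":-1,"spin":0.48,"grip":41},{"dx":0,"dy":0,"dz":-2,"spin":0.49,"grip":41},{"dx":0,"dy":0,"dz":-2.5,"spin":0.49,"grip":41},{"dx":0,"dy":0,"dz":-3,"spin":0.49,"grip":41},{"dx":0,"dy":0,"dz":-3,"spin":0.49,"grip":41},{"dx":0,"dy":0,"dz":-3,"spin":0.49,"grip":41},{"dx":0,"dy":0,"dz":-3,"spin":0.49,"grip":41}]'

```text
time_s: 38.88
tcp_pos: [0.5842, 0.2321, 0.0949]
eef_rot: [-180.0, -0.0, 7.4]
contact_force: [-0.5, 0.2, -0.3]
gripper_width: 0.0363
```

```bash
python3 - <<'E'
from h import *
im,c=cap('wrist','w9.png'); s=r.get_state(); t=s['tcp_pos'];print(t.round(4),s['eef_rot'].round(1),s['gripper_width'])
for o in lamps('wrist',im,c,z=.022): print(o)
# finger prints: tip corners at lamp-top height line: draw vertical descent of inner faces
cv2.imwrite('pics/v9.png',cv2.resize(im[:330],(780,503),interpolation=cv2.INTER_CUBIC))
E
```

```text
[0.5843 0.2321 0.0951] [-180.    -0.     7.4] 0.036089220584487484
('lamp0', 0.97, [0.5909, 0.1795], 0.151, [0.063, 0.04], [299.9, 164.3, 347.0, 238.8])
('lamp0', 0.96, [0.5784, 0.3027], 0.026, [0.072, 0.041], [152.8, 159.4, 201.5, 240.3])
('lamp0', 0.95, [0.5934, 0.1207], 0.005, [0.057, 0.046], [361.1, 178.1, 422.3, 239.3])
('lamp0', 0.84, [0.5695, 0.3633], -0.002, [0.092, 0.046], [75.4, 147.8, 134.4, 249.3])
('lamp0', 0.66, [0.5764, 0.2298], 0.129, [0.109, 0.038], [240.5, 151.4, 285.2, 269.9])
('lamp0', 0.32, [0.5766, 0.2378], -1.486, [0.38, 0.171], [15.2, 103.9, 491.7, 294.4])
```

View pics/v9.png

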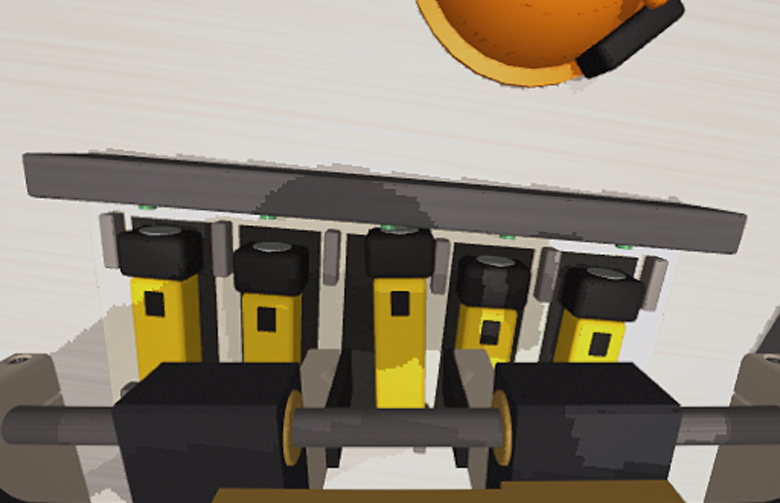

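servo_tool --targets '[{"dx":0,"dy":0,"dz":-2,"spin":0,"grip":41},{"dx":0,"dy":0,"dz":-4,"spin":0,"grip":41},{"dx":0,"dy":0,"dz":-5,"spin":0,"grip":41},{"dx":0,"dy":0,"dz":-5.7,"spin":0,"grip":41},{"dx":0,"dy":0,"dz":-6.2,"spin":0,"grip":41},{"dx":0,"dy":0,"dz":-6.6,"spin":0,"grip":41},{"dx":0,"dy":0,"dz":-7,"spin":0,"grip":41},{"dx":0,"dy":0,"dz":-7.4,"spin":0,"grip":41},{"dx":0,"dy":0,"dz":-7.8,"spin":0,"grip":41},{"dx":0,"dy":0,"dz":-7.8,"spin":0,"grip":41}]'

```text
time_s: 39.82
tcp_pos: [0.5837, 0.2322, 0.0185]
eef_rot: [180.0, -0.0, 7.5]
contact_force: [-8.7, 0.7, 16.5]
gripper_width: 0.0362
```

servo_tool --targets '[{"dx":0,"dy":0,"dz":0.8,"spin":0,"grip":41},{"dx":0,"dy":0,"dz":1.6,"spin":0,"grip":41},{"dx":-0.4,"dy":0,"dz":1.6,"spin":0,"grip":41},{"dx":-0.9,"dy":-0.1,"dz":1.6,"spin":0,"grip":41},{"dx":-0.9,"dy":-0.1,"dz":1.2,"spin":0,"grip":41},{"dx":-0.9,"dy":-0.1,"dz":0.9,"spin":0,"grip":41},{"dx":-0.9,"dy":-0.1,"dz":0.6,"spin":0,"grip":41},{"dx":-0.9,"dy":-0.1,"dz":0.3,"spin":0,"grip":41},{"dx":-0.9,"dy":-0.1,"dz":0,"spin":0,"grip":41},{"dx":-0.9,"dy":-0.1,"dz":0,"spin":0,"grip":41}]'

```text
time_s: 40.65
tcp_pos: [0.5746, 0.2306, 0.0155]
eef_rot: [180.0, 0.1, 7.4]
contact_force: [0.2, -0.1, -0.4]
gripper_width: 0.0361
```

servo_tool --targets '[{"dx":0,"dy":0,"dz":0,"spin":0,"grip":0},{"dx":0,"dy":0,"dz":0,"spin":0,"grip":0},{"dx":0,"dy":0,"dz":0,"spin":0,"grip":0},{"dx":0,"dy":0,"dz":0,"spin":0,"grip":0},{"dx":0,"dy":0,"dz":0,"spin":0,"grip":0},{"dx":0,"dy":0,"dz":1,"spin":0,"grip":0},{"dx":0,"dy":0,"dz":2.5,"spin":0,"grip":0},{"dx":0,"dy":0,"dz":4,"spin":0,"grip":0},{"dx":-0.6,"dy":0.5,"dz":4,"spin":-0.04,"grip":0},{"dx":-1.2,"dy":1,"dz":4,"spin":-0.085,"grip":0}]' --squeeze 25

```text
time_s: 41.48
tcp_pos: [0.5639, 0.2414, 0.0587]
eef_rot: [-179.9, -0.1, 2.4]
contact_force: [-1.0, 0.2, -1.6]
gripper_width: 0.028
```

servo_tool --targets '[{"dx":0,"dy":0,"dz":0,"spin":0,"grip":0},{"dx":0,"dy":0,"dz":0,"spin":0,"grip":0},{"dx":0,"dy":0,"dz":0,"spin":0,"grip":0},{"dx":0,"dy":0,"dz":0,"spin":0,"grip":0},{"dx":0,"dy":0,"dz":0,"spin":0,"grip":0},{"dx":0,"dy":0,"dz":0,"spin":0,"grip":0},{"dx":0,"dy":0,"dz":0,"spin":0,"grip":0},{"dx":0,"dy":0,"dz":0,"spin":0,"grip":0},{"dx":0,"dy":0,"dz":0,"spin":0,"grip":0},{"dx":0,"dy":0,"dz":0,"spin":0,"grip":0}]'

```text
time_s: 42.32
tcp_pos: [0.563, 0.2409, 0.0566]
eef_rot: [180.0, 0.0, 2.6]
contact_force: [0.0, -0.1, -1.5]
gripper_width: 0.0277
```

```bash
python3 -c "
from h import *
held(2)"
```

```text
[0.563  0.2409 0.0566] [180.    0.    2.6] 0.02767952518541374 pad [0.5596, 0.2406]
('lamp0', 0.76, [0.5838, 0.3393], -0.061, [0.077, 0.04], [47.0, 143.7, 125.9, 270.3])
('lamp0', 0.7, [0.5943, 0.2907], 0.041, [0.052, 0.033], [144.0, 151.1, 200.9, 237.7])
('lamp0', 0.63, [0.5656, 0.2413], 0.046, [0.108, 0.038], [226.4, 151.9, 300.7, 322.1])
('lamp0', 0.59, [0.5994, 0.1937], 0.043, [0.053, 0.033], [318.8, 142.3, 382.0, 235.0])
```

servo_tool --targets '[{"dx":0,"dy":0,"dz":-1,"spin":0,"grip":0},{"dx":0,"dy":0,"dz":-2,"spin":0,"grip":0},{"dx":0,"dy":0,"dz":-3,"spin":0,"grip":0},{"dx":0,"dy":0,"dz":-3.7,"spin":0,"grip":0},{"dx":0,"dy":0,"dz":-4.1,"spin":0,"grip":0},{"dx":0,"dy":0,"dz":-4.1,"spin":0,"grip":0},{"dx":0,"dy":0,"dz":-4.1,"spin":0,"grip":0},{"dx":0,"dy":0,"dz":-4.1,"spin":0,"grip":45},{"dx":0,"dy":0,"dz":-4.1,"spin":0,"grip":45},{"dx":0,"dy":0,"dz":-4.1,"spin":0,"grip":45}]'

```text
time_s: 43.25
tcp_pos: [0.563, 0.241, 0.0153]
eef_rot: [180.0, 0.0, 2.6]
contact_force: [0.8, 0.2, -0.5]
gripper_width: 0.0381
```

servo_tool --targets '[{"dx":0,"dy":0,"dz":1,"spin":0,"grip":45},{"dx":0,"dy":0,"dz":4,"spin":0,"grip":45},{"dx":0,"dy":0,"dz":8,"spin":0,"grip":45},{"dx":0,"dy":1,"dz":12,"spin":-0.12,"grip":45},{"dx":0,"dy":2,"dz":16,"spin":-0.24,"grip":45},{"dx":0,"dy":3,"dz":20,"spin":-0.36,"grip":45},{"dx":0,"dy":4,"dz":24,"spin":-0.48,"grip":45},{"dx":-0.5,"dy":5,"dz":28,"spin":-0.6,"grip":45},{"dx":-1,"dy":5.5,"dz":31,"spin":-0.72,"grip":45},{"dx":-1,"dy":5.5,"dz":31,"spin":-0.84,"grip":45}]'

```text
time_s: 44.08
tcp_pos: [0.5547, 0.2978, 0.3347]
eef_rot: [-179.3, -0.1, -45.8]
contact_force: [0.4, 0.7, 0.7]
gripper_width: 0.0393
```

servo_tool --targets '[{"dx":0,"dy":0,"dz":0,"spin":-0.12,"grip":45},{"dx":0,"dy":0,"dz":0,"spin":-0.24,"grip":45},{"dx":0,"dy":0,"dz":0,"spin":-0.36,"grip":45},{"dx":0,"dy":0,"dz":0,"spin":-0.48,"grip":45},{"dx":0,"dy":0,"dz":0,"spin":-0.6,"grip":45},{"dx":0,"dy":0,"dz":0,"spin":-0.72,"grip":45},{"dx":0,"dy":0,"dz":0,"spin":-0.76,"grip":45},{"dx":0,"dy":0,"dz":0,"spin":-0.76,"grip":45},{"dx":0,"dy":0,"dz":0,"spin":-0.76,"grip":45},{"dx":0,"dy":0,"dz":0,"spin":-0.76,"grip":45}]'

```text
time_s: 44.92
tcp_pos: [0.553, 0.2959, 0.326]
eef_rot: [-180.0, 0.0, -89.0]
contact_force: [0.1, -0.3, 1.0]
gripper_width: 0.0391
```

```bash
python3 -c "
from h import *
deckcheck('v10.png')"
```

```text
44.9667 [0.553  0.2959 0.3259] [-180.    0.  -89.]
pad 1 err mm [-0.8 -0.4] (0.88, [0.5614, 0.1803], 0.045, [0.12, 0.036], [217.0, 62.9, 296.5, 92.4])
pad 2 err mm [0.1 0.3] (0.76, [0.5597, 0.2409], 0.047, [0.12, 0.037], [221.9, 110.7, 296.7, 134.3])
pad 3 err mm [-2.7  0.3] (0.56, [0.5543, 0.3008], 0.052, [0.119, 0.039], [226.2, 145.9, 296.9, 172.6])
pad 4 err mm [0.2 1.1] (0.76, [0.5546, 0.3615], 0.037, [0.12, 0.041], [221.5, 183.4, 298.6, 204.6])
```

View pics/v10.png

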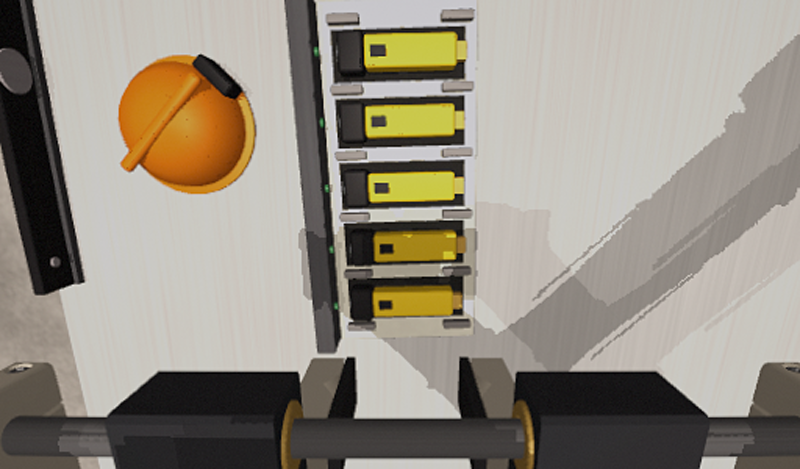

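servo_tool --targets '[{"dx":0,"dy":-4,"dz":-1,"spin":0.12,"grip":55},{"dx":1,"dy":-8,"dz":-2,"spin":0.24,"grip":55},{"dx":2,"dy":-11.5,"dz":-4,"spin":0.36,"grip":55},{"dx":3,"dy":-15,"dz":-5,"spin":0.48,"grip":55},{"dx":4,"dy":-18.5,"dz":-6,"spin":0.6,"grip":55},{"dx":5,"dy":-22,"dz":-7,"spin":0.72,"grip":55},{"dx":6,"dy":-25.5,"dz":-8,"spin":0.84,"grip":55},{"dx":6.2,"dy":-29,"dz":-10,"spin":0.96,"grip":55},{"dx":6.2,"dy":-32,"dz":-12,"spin":1.08,"grip":55},{"dx":6.2,"dy":-35.4,"dz":-14,"spin":1.2,"grip":55}]'

```text
time_s: 45.85
tcp_pos: [0.6151, -0.0595, 0.185]
eef_rot: [-180.0, -0.0, -20.0]
contact_force: [0.5, -0.1, 0.2]
gripper_width: 0.0486
```

servo_tool --targets '[{"dx":0,"dy":0,"dz":-1,"spin":0.12,"grip":55},{"dx":0,"dy":0,"dz":-2,"spin":0.24,"grip":55},{"dx":0,"dy":0,"dz":-2,"spin":0.36,"grip":55},{"dx":0,"dy":0,"dz":-2,"spin":0.48,"grip":55},{"dx":0,"dy":0,"dz":-2,"spin":0.6,"grip":55},{"dx":0,"dy":0,"dz":-2,"spin":0.66,"grip":55},{"dx":0,"dy":0,"dz":-2,"spin":0.66,"grip":55},{"dx":0,"dy":0,"dz":-2,"spin":0.66,"grip":55},{"dx":0,"dy":0,"dz":-2,"spin":0.66,"grip":55},{"dx":0,"dy":0,"dz":-2,"spin":0.66,"grip":55}]'

```text
time_s: 46.68
tcp_pos: [0.615, -0.058, 0.1657]
eef_rot: [180.0, -0.0, 17.4]
contact_force: [-0.4, -0.8, -0.6]
gripper_width: 0.0482
```

```bash
python3 - <<'E'
from h import *
im,c=cap('wrist','w11.png'); s=r.get_state(); t=s['tcp_pos'];print(t.round(4),s['eef_rot'].round(1))
cv2.imwrite('pics/v11.png',cv2.resize(im[90:300,150:400],None,fx=2.8,fy=2.8,interpolation=cv2.INTER_CUBIC))
E
```

```text
[ 0.615  -0.058   0.1657] [180.   -0.   17.4]
```

View pics/v11.png

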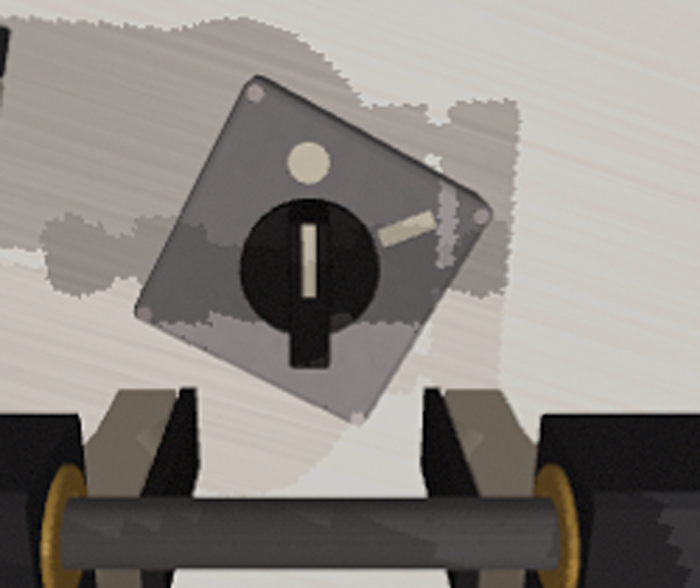

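servo_tool --targets '[{"dx":0,"dy":0,"dz":-4,"spin":0,"grip":55},{"dx":0,"dy":0,"dz":-8,"spin":0,"grip":55},{"dx":0,"dy":0,"dz":-11,"spin":0,"grip":55},{"dx":0,"dy":0,"dz":-12.2,"spin":0,"grip":55},{"dx":0,"dy":0,"dz":-12.2,"spin":0,"grip":0},{"dx":0,"dy":0,"dz":-12.2,"spin":0,"grip":0},{"dx":0,"dy":0,"dz":-12.2,"spin":0,"grip":0},{"dx":0,"dy":0,"dz":-12.2,"spin":0,"grip":0},{"dx":0,"dy":0,"dz":-12.2,"spin":0,"grip":0},{"dx":0,"dy":0,"dz":-12.2,"spin":0,"grip":0}]' --squeeze 20

```text
time_s: 47.57
tcp_pos: [0.6157, -0.0578, 0.045]
eef_rot: [180.0, -0.1, 17.4]
contact_force: [-3.7, 12.0, 7.9]
gripper_width: 0.0143
```

servo_tool --targets '[{"dx":0,"dy":0,"dz":0,"spin":-0.1,"grip":0},{"dx":0,"dy":0,"dz":0,"spin":-0.2,"grip":0},{"dx":0,"dy":0,"dz":0,"spin":-0.3,"grip":0},{"dx":0,"dy":0,"dz":0,"spin":-0.4,"grip":0},{"dx":0,"dy":0,"dz":0,"spin":-0.5,"grip":0},{"dx":0,"dy":0,"dz":0,"spin":-0.6,"grip":0},{"dx":0,"dy":0,"dz":0,"spin":-0.7,"grip":0},{"dx":0,"dy":0,"dz":0,"spin":-0.8,"grip":0},{"dx":0,"dy":0,"dz":0,"spin":-0.9,"grip":0},{"dx":0,"dy":0,"dz":0,"spin":-1,"grip":0}]'

```text
time_s: 48.4
tcp_pos: [0.6151, -0.06, 0.045]
eef_rot: [179.9, -0.1, -40.1]
contact_force: [-1.6, -10.6, 4.8]
gripper_width: 0.0135
```

servo_tool --targets '[{"dx":0,"dy":0,"dz":0,"spin":-0.1,"grip":0},{"dx":0,"dy":0,"dz":0,"spin":-0.2,"grip":0},{"dx":0,"dy":0,"dz":0,"spin":-0.2,"grip":0},{"dx":0,"dy":0,"dz":0,"spin":-0.2,"grip":0},{"dx":0,"dy":0,"dz":0,"spin":-0.2,"grip":0},{"dx":0,"dy":0,"dz":0,"spin":-0.2,"grip":0},{"dx":0,"dy":0,"dz":0,"spin":-0.2,"grip":0},{"dx":0,"dy":0,"dz":0,"spin":-0.2,"grip":0},{"dx":0,"dy":0,"dz":0,"spin":-0.2,"grip":0},{"dx":0,"dy":0,"dz":0,"spin":-0.2,"grip":0}]'

```text
time_s: 49.23
tcp_pos: [0.6147, -0.0604, 0.045]
eef_rot: [179.9, -0.1, -51.3]
contact_force: [-2.2, -10.9, 5.7]
gripper_width: 0.0137
```

servo_tool --targets '[{"dx":0,"dy":0,"dz":0,"spin":0,"grip":55},{"dx":0,"dy":0,"dz":0,"spin":0,"grip":55},{"dx":0,"dy":0,"dz":0,"spin":0,"grip":55},{"dx":0,"dy":0,"dz":0,"spin":0,"grip":55},{"dx":0,"dy":0,"dz":2,"spin":0,"grip":55},{"dx":0,"dy":0,"dz":5,"spin":0,"grip":55},{"dx":0,"dy":0,"dz":9,"spin":0,"grip":55},{"dx":0,"dy":0,"dz":13,"spin":0,"grip":55},{"dx":0,"dy":0,"dz":17,"spin":0,"grip":55},{"dx":0,"dy":0,"dz":17,"spin":0,"grip":55}]'

```text
time_s: 50.07
tcp_pos: [0.6193, -0.0579, 0.2232]
eef_rot: [-179.4, -0.5, -51.2]
contact_force: [0.7, -0.1, 1.2]
gripper_width: 0.0486
```

```bash
python3 - <<'E'
from h import *
im,c=cap('wrist','w12.png')
cv2.imwrite('pics/v12.png',cv2.resize(im[90:300,150:400],None,fx=2,fy=2,interpolation=cv2.INTER_CUBIC))
E
```

```text
(no output)
```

View pics/v12.png

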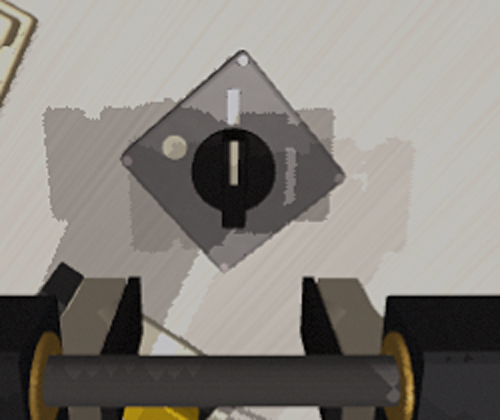

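servo_tool --targets '[{"dx":-0.5,"dy":3.5,"dz":1,"spin":-0.1,"grip":55},{"dx":-1,"dy":7,"dz":2,"spin":-0.2,"grip":55},{"dx":-1.5,"dy":10.5,"dz":4,"spin":-0.3,"grip":55},{"dx":-2,"dy":14,"dz":6,"spin":-0.4,"grip":55},{"dx":-3,"dy":17.5,"dz":8,"spin":-0.5,"grip":55},{"dx":-4,"dy":21,"dz":10,"spin":-0.6,"grip":55},{"dx":-5,"dy":24.5,"dz":11,"spin":-0.67,"grip":55},{"dx":-6,"dy":28,"dz":11,"spin":-0.67,"grip":55},{"dx":-6,"dy":32,"dz":11,"spin":-0.67,"grip":55},{"dx":-6,"dy":35.5,"dz":11,"spin":-0.67,"grip":55}]'

```text
time_s: 50.95
tcp_pos: [0.5539, 0.2995, 0.3236]
eef_rot: [-180.0, 0.1, -89.6]
contact_force: [1.8, -0.7, -0.9]
gripper_width: 0.0484
```

servo_tool --targets '[{"dx":0,"dy":0,"dz":0,"spin":0,"grip":55},{"dx":0,"dy":0,"dz":0,"spin":0,"grip":55},{"dx":0,"dy":0,"dz":0,"spin":0,"grip":55},{"dx":0,"dy":0,"dz":0,"spin":0,"grip":55},{"dx":0,"dy":0,"dz":0,"spin":0,"grip":55},{"dx":0,"dy":0,"dz":0,"spin":0,"grip":55},{"dx":0,"dy":0,"dz":0,"spin":0,"grip":55},{"dx":0,"dy":0,"dz":0,"spin":0,"grip":55},{"dx":0,"dy":0,"dz":0,"spin":0,"grip":55},{"dx":0,"dy":0,"dz":0,"spin":0,"grip":55}]'

```text
time_s: 51.78
tcp_pos: [0.5551, 0.2968, 0.3238]
eef_rot: [-180.0, 0.0, -89.7]
contact_force: [-0.2, 0.6, 0.0]
gripper_width: 0.0479
```

```bash
python3 -c "
from h import *
deckcheck('v13.png')"
```

```text
51.8333 [0.5551 0.2968 0.3237] [-180.     0.   -89.7]
pad 0 err mm [-1.9 -0.8] (0.9, [0.5629, 0.12], 0.033, [0.12, 0.04], [214.3, 21.4, 300.2, 48.7])
pad 1 err mm [-0.3 -1.1] (0.96, [0.5619, 0.1796], 0.04, [0.119, 0.036], [217.3, 61.9, 295.5, 91.0])
pad 2 err mm [-0.9 -0.1] (0.82, [0.5587, 0.2405], 0.043, [0.118, 0.035], [222.9, 110.5, 298.8, 135.3])
pad 2 err mm [13.8  6.2] (0.71, [0.5734, 0.2468], -1.521, [0.344, 0.176], [181.6, 2.5, 307.9, 224.3])
pad 3 err mm [-3.   0.2] (0.92, [0.554, 0.3007], 0.048, [0.12, 0.04], [225.4, 143.5, 299.7, 172.9])
pad 4 err mm [0.1 0.5] (0.89, [0.5545, 0.3609], 0.042, [0.12, 0.041], [225.8, 182.6, 298.6, 208.6])
```

View pics/v13.png

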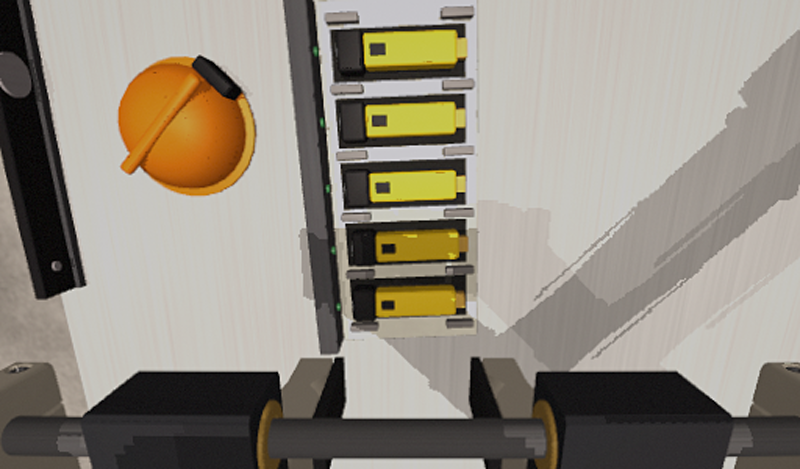

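Pointer is in line with the long bar (pixel ~(233,105–185)). All five lamps lie straight on their pads and the headpiece has not moved. Handing in.

```bash
python3 -c "
from h import *
print(r.close_job())"
```

```text
the job is handed in; nothing more can be done
None
```

The job is handed in at about 52 s of the 208 s allowed. I turned the selector to the dot, laid all five lamps on their own pads with heads to the rail, then turned the pointer to the long bar.

- **Knocked lamp:** the lamp on pad 2 was found about 12 mm off in x, 11 mm off in y and slightly askew. I picked it up again and re-laid it before turning to charge.
- **Contact on the way:** while picking that lamp up, the fingers briefly touched something, probably a guide block (about 19 N). I backed off and went in 9 mm further from the rail.
- **Last checks:** measured from the final wrist picture, all lamps are within about 3 mm of their pad centres and 0.015 rad of straight, switch up and released. The pointer is in line with the bar mark, and the tool angle at release agreed.
- **Disagreement:** the lamp detector also reported one false "lamp" covering the whole deck, which I set aside against the picture.
- **Bystanders:** the headpiece looks unmoved in the pictures. I did not measure the fuse holder again, but no move went near it.

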